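# Load and clamp a row of power modules in the wire bonder's workholder

## Task

Load all the power modules lying on the bench into the wire bonder's workholder: slide its side jaw back, set the modules right way up on the plate in one straight row, their brass-tab ends all towards the yellow stripe and their plain ends flush against the back fence, butted together without gaps up to the fixed end stop, and slide the jaw up against the last one. Only when the row is clamped, flip the vacuum lever fully on (over towards the fence side). Leave everything else on the bench where it is.

Things in the scene. Friction and masses are not known exactly. Their poses are not given: they have to be found in the camera images.
- M1: Open power-module housing, 48 x 34 x 16 mm (x, y, z), about 60 g: a black frame on a silvery metal baseplate, hollow on top with a white ceramic and silvery pads inside. Origin at the centre of its underside, z up. The three brass tabs lie on top of its -x end; the +x end is the plain end. Absent (None) in some starts.
- M2: Open power-module housing, 48 x 34 x 16 mm (x, y, z), about 60 g: a black frame on a silvery metal baseplate, hollow on top with a white ceramic and silvery pads inside. Origin at the centre of its underside, z up. The three brass tabs lie on top of its -x end; the +x end is the plain end. Absent (None) in some starts.
- M3: Open power-module housing, 48 x 34 x 16 mm (x, y, z), about 60 g: a black frame on a silvery metal baseplate, hollow on top with a white ceramic and silvery pads inside. Origin at the centre of its underside, z up. The three brass tabs lie on top of its -x end; the +x end is the plain end. Absent (None) in some starts.
- M4: Open power-module housing, 48 x 34 x 16 mm (x, y, z), about 60 g: a black frame on a silvery metal baseplate, hollow on top with a white ceramic and silvery pads inside. Origin at the centre of its underside, z up. The three brass tabs lie on top of its -x end; the +x end is the plain end. Absent (None) in some starts.
- M5: Open power-module housing, 48 x 34 x 16 mm (x, y, z), about 60 g: a black frame on a silvery metal baseplate, hollow on top with a white ceramic and silvery pads inside. Origin at the centre of its underside, z up. The three brass tabs lie on top of its -x end; the +x end is the plain end. Absent (None) in some starts.
- holder: The wire bonder's workholder, fixed to the bench: aluminium base 155 x 335 x 10 mm carrying a steel plate whose top is 30 mm above the bench. Origin on the bench surface, z up. In its frame the plate spans x -75 to 25, y -150 to 120 mm. The row of modules grows from the end stop towards -y; a module flush with the fence has its centre at x = 1 mm.
- fence (a point): Point on the dark back fence's face (holder x 25, y 0 mm), 36 mm above the bench; axes as the holder's. The face looks to -x; the fence is 12 mm thick, its top 10 mm above the plate. Behind it, x 42 to 64 mm, runs the rail and carriage of the jaw, up to 46 mm above the bench.
- stop (a point): Point on the fixed dark end stop's face (holder x 0, y 95 mm), 36 mm above the bench; axes as the holder's. The face looks to -y and spans x -25 to 25 mm; the stop is 18 mm thick, its top 12 mm above the plate.
- stripe (a point): Point on the middle of the yellow stripe painted along the plate's front edge (holder x -70.5, y 0 mm); axes as the holder's.
- jaw (a joint): Sliding side jaw: the clear width in m between its face and the end stop's face, 0 to 0.215. It slides along the holder's y, opening towards -y, stays where it is left, and drags with about 3 N. The aluminium bar is 46 mm (x) by 18 mm (y), its top 14 mm above the plate. It starts too far in for the row.
- jaw_face (a point): Point on the jaw's face that meets the row (holder x 0, 38 mm above the bench); moves with the jaw; axes as the holder's.
- jaw_knob (a point): Middle of the jaw's red upright knob, 16 mm across, standing from 44 to 66 mm above the bench on the middle of the jaw bar, 9 mm behind its face.
- vacuum (a joint): Vacuum toggle lever beside the end stop (pivot at holder x 0, y 148 mm, 32 mm above the bench): 0 is off, leaning towards the stripe side (-x), 1.0 rad is fully on, leaning towards the fence side (+x). It stays where it is left; about 1.5 N at the ball moves it.
- vacuum_tip (a point): Centre of the lever's green ball, 16 mm across, 45 mm from the pivot; off, it is about 71 mm above the bench.
- spool: Not part of the job, to be left where it is: bare aluminium wire spool 52 mm across, 22 mm high, lying flat. Origin at the centre of its underside.
- toolbox: Not part of the job, to be left where it is: small blue box with a clear lid, 62 x 42 x 18 mm. Origin at the centre of its underside.
- flux: Not part of the job, to be left where it is: small amber jar with a white cap, 36 mm across, 55 mm high. Origin at the centre of its underside.
- tweezers: Not part of the job, to be left where it is: steel tweezers lying flat, about 140 mm long. Origin at the centre of its underside.
- driver: Not part of the job, to be left where it is: orange-handled screwdriver lying flat, 150 mm long. Origin at the centre of its underside.
- dish: Not part of the job, to be left where it is: shallow glass dish 90 mm across, 16 mm high. Origin at the centre of its underside.

How it is judged:
By the outcome, as a careful person would: the job done as asked, in the order asked, and still so for the second after the job is handed in, with the robot touching nothing.
Of M1, M2, M3, M4, M5 only 3 to 5 are there at a start; the rules pass over those that are not, and their reading is None.
At some moment in a run one of M1, M2, M3, M4, M5 may be knocked a few centimetres aside while the robot is not near it.
Once in a run the grip may slacken for a moment while it holds something.
It also fails if it takes over 210 s, if anything falls off the work surface, if the arm or the gripper's body presses on something with over 40 N, if the wrist force passes 120 N, or if a joint passes its speed limit or range.

## Robot

A 6-joint arm with a two-finger parallel gripper is mounted at the origin on the work surface. World frame = base frame: x ahead of the robot, y to its left, z up, the work surface at z = 0. Lengths are in m, angles in degrees, forces in N, time in s.
With the tool pointing down it reaches from about 0.35 to 0.975 m from the base axis. Payload 7.1 kg.
Tool frame: the origin (TCP) lies on the centre line of the jaws, within the pads' length; the fingertips stand 8 mm ahead of it and the grasp point (between the pads) lies 11 mm behind it; z points along the fingers, y is the direction in which the jaws open and shut (so a half turn about z gives the same grasp; the last joint's range is limited). The gripper opens to 88 mm and grips with 3 to 60 N. Pads are 20 mm wide; open, the fingers measure 115 mm over their backs; the gripper's body (75 mm by 178 mm) begins 61 mm behind the grasp point.
Start: joints at [-64.343, 24.242, 93.386, -0, 62.372, -1.089], TCP at [0.281, -0.558, 0.21] pointing down, gripper open.
Joint ranges: [-172.04, 172.04], [-51.8, 120.97], [4.93, 147.93], [-75.15, 255.16], [6.16, 154.13], [-145.62, 145.62]. Speed limits (degrees/s): [136.94, 136.94, 172.46, 180, 180, 180].

## Interface

Orientations are given as a 3x3 rotation matrix whose columns are the frame's x, y, z axes.
In Python, from workcell import env gives the robot as it stands.
- The arm moves only by the shell command python3 -m pendant 'ROWS' [FORCE]. ROWS is JSON, a list of rows, each a list of 7 numbers: the turn, a rotation vector about the tool's x, y, z in degrees, then the shift along the tool's x, y, z in m, then the finger opening in m, from 0 to 0.0878. In form: [[rx, ry, rz, tx, ty, tz, claw], ...]. A call has 1 to 10 rows; each row shifts and turns the commanded pose from where the row before left it, along the tool's axes as they then stand; what a row does not reach is not made up. A row lasts 1/10 s, in which the tool goes at most 50 mm and 8.59 degrees, less where a joint would pass 70% of its speed; a pose out of reach is approached as far as the arm can. A call with a gripper value outside its range is refused whole. The fingers move at their own pace and stop on an object; FORCE is the grip in N (left out, the last holds). Time passes only in rows, so rows that do not move let the fingers close. It gives the time, the measured TCP pose, the force and the opening at its end, in the units of the state.
- env.sense(): the state, without advancing time (a new reading comes with each control period).
- env.get_image(name): name is "scene" or "top" or "wrist"; returns the picture (420x560x3 uint8, red, green, blue); there is no depth.
- env.get_calibration(name): a dict with "vertical_fov" (degrees; the focal length in pixels is half the picture's height over the tangent of half this angle, whatever the lens; pixels are square), "cx", "cy" (the principal point, pixels), "R" (3x3) and "t" (3): a world point X has camera coordinates R X + t; the wrist camera has in their place "tool_from_camera" (4x4, takes a point from camera to tool coordinates, whose origin is the TCP and whose axes are the flange's). Camera axes: x right, y down, z forward; pixel columns grow to the right and rows downward; lengths in m; the calibration is good to about 2 mm. A picture is of the moment at which its call begins: read the wrist's pose just before it. get_calibration takes no time and is no camera call.
- env.finish_job(): hands the job in, once; it reports no verdict.
The state is a dict: "time": time; "q": joint angles; "dq": joint speeds; "joint_torque": joint torques, N m; "tool_pos": TCP position; "eef_rot": TCP orientation; "wrist_force": force on the tool from outside, world axes, zero at the start; "torque": the same for the moment, N m; "grip_width": opening from 0.0 (shut) to 1.0 (fully open).
Only numpy, scipy, OpenCV 4.12 (cv2) and the standard library are available. Lean on these libraries where they do the work, as an engineer would, in place of code of your own. Each camera call takes 0.05 s, during which the arm holds its last target.

## Working session

There is one attempt and no reset: what is moved stays moved. The work goes in short steps, Python scripts to look and compute and a shell command to move; the robot and the scene stay as the last step left them, time stands still between calls to the robot, and variables do not carry over. Pictures are saved under pics/ and viewed, and the job is handed in when it is done.

```bash
ls; mkdir -p pics; python3 - <<'E'
from workcell import env
import cv2,json
s=env.sense(); print(s)
for n in ["scene","top","wrist"]:
    im=env.get_image(n); cv2.imwrite(f"pics/{n}0.png",im[:,:,::-1]); print(n,env.get_calibration(n))
E
```

```text
pics
{'time': 0.0, 'q': array([-6.43438080e+01,  2.42856404e+01,  9.34306017e+01, -8.68029570e-04,
        6.23701118e+01, -1.08785934e+00]), 'dq': array([-0.01431446,  0.03570612,  0.04588319,  0.04923703,  0.04019654,
        0.02263718]), 'joint_torque': array([ 1.11966106e-03, -5.44622934e+01, -2.73658794e+01,  6.44807238e-02,
        2.29094370e-02, -1.33344074e-04]), 'tool_pos': array([ 0.2810385 , -0.55762469,  0.20969421]), 'eef_rot': array([[ 8.93022508e-01,  4.50011509e-01, -6.64653467e-04],
       [ 4.50012000e-01, -8.93021484e-01,  1.35275394e-03],
       [ 1.52050173e-05, -1.50714175e-03, -9.99998864e-01]]), 'wrist_force': array([1.11262115, 0.08275336, 0.30765178]), 'torque': array([-0.02071837, -0.01799651, -0.03591344]), 'grip_width': 0.9993034887512996}
scene {'vertical_fov': 44.42059173998729, 'cx': 279.95601772458804, 'cy': 209.85712151738878, 'R': array([[ 0.43170868,  0.90197238,  0.00856969],
       [ 0.60578842, -0.28288157, -0.74363863],
       [-0.6683173 ,  0.32622667, -0.66852685]]), 't': array([-0.26700162, -0.2857951 ,  1.63817268])}
top {'vertical_fov': 49.463440602542576, 'cx': 288.02870763519513, 'cy': 214.07131724042637, 'R': array([[-9.50592537e-03, -9.99953718e-01, -1.48318797e-03],
       [-9.82767374e-01,  9.61634947e-03, -1.84596354e-01],
       [ 1.84602073e-01, -2.97130419e-04, -9.82813302e-01]]), 't': array([0.01334769, 0.59517804, 1.01297436])}
wrist {'vertical_fov': 63.69999820524124, 'cx': 285.347173188097, 'cy': 208.44244556991808, 'tool_from_camera': array([[-1.35344775e-04, -9.55049632e-01, -2.96445917e-01,
         8.24746956e-02],
       [ 9.99999991e-01, -1.29277788e-04, -4.00682512e-05,
        -9.14736716e-04],
       [-5.67039165e-08, -2.96445920e-01,  9.55049641e-01,
        -1.74970418e-01],
       [ 0.00000000e+00,  0.00000000e+00,  0.00000000e+00,
         1.00000000e+00]])}
```

View pics/top0.png

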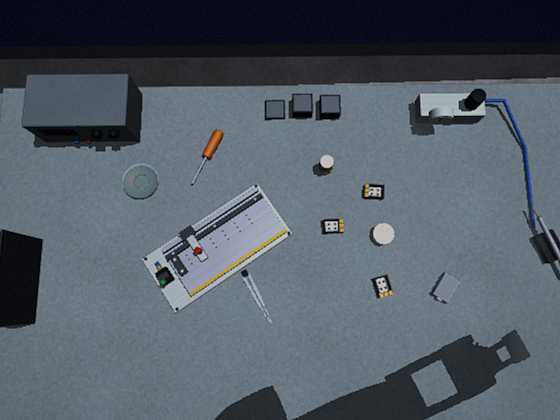

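View pics/scene0.png

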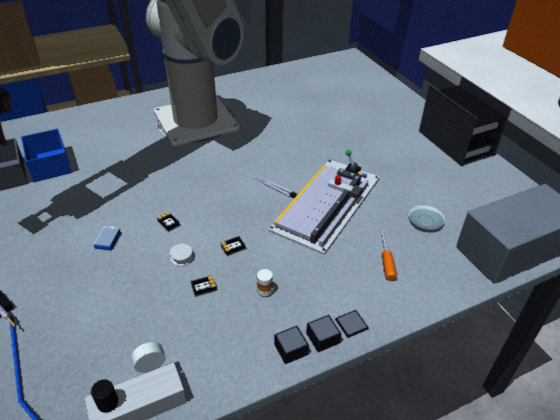

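View pics/wrist0.png

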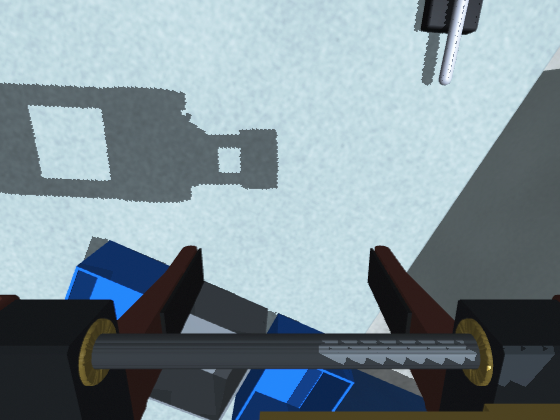

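```bash
cat > h.py <<'E'
from workcell import env
import cv2,numpy as np
def K(n):
    c=env.get_calibration(n); f=210/np.tan(np.radians(c["vertical_fov"]/2)); return c,f
def pose(n,s=None):
    c,f=K(n)
    if n=="wrist":
        s=s or env.sense(); T=np.eye(4);T[:3,:3]=s["eef_rot"];T[:3,3]=s["tool_pos"]
        W=T@np.array(c["tool_from_camera"]); R=W[:3,:3].T; t=-R@W[:3,3]
    else: R,t=np.array(c["R"]),np.array(c["t"])
    return R,t,f,c["cx"],c["cy"]
def back(P,u,v,z):
    R,t,f,cx,cy=P
    d=R.T@np.array([(u-cx)/f,(v-cy)/f,1]); o=-R.T@t
    return o+d*(z-o[2])/d[2]
def proj(P,X):
    R,t,f,cx,cy=P
    p=(R@np.array(X).T).T+t; return np.c_[cx+f*p[...,0]/p[...,2],cy+f*p[...,1]/p[...,2]]
def crop(im,x0,y0,x1,y1,k,fn):
    cv2.imwrite(fn,cv2.resize(im[y0:y1,x0:x1,::-1],None,fx=k,fy=k,interpolation=cv2.INTER_CUBIC))
E
python3 - <<'E'
import cv2,numpy as np
from h import crop
im=cv2.imread("pics/top0.png")[:,:,::-1]
crop(im,135,170,300,320,4.8,"pics/c1.png")
crop(im,310,140,470,310,3.5,"pics/c2.png")
E
```

```text
(no output)
```

View pics/c1.png

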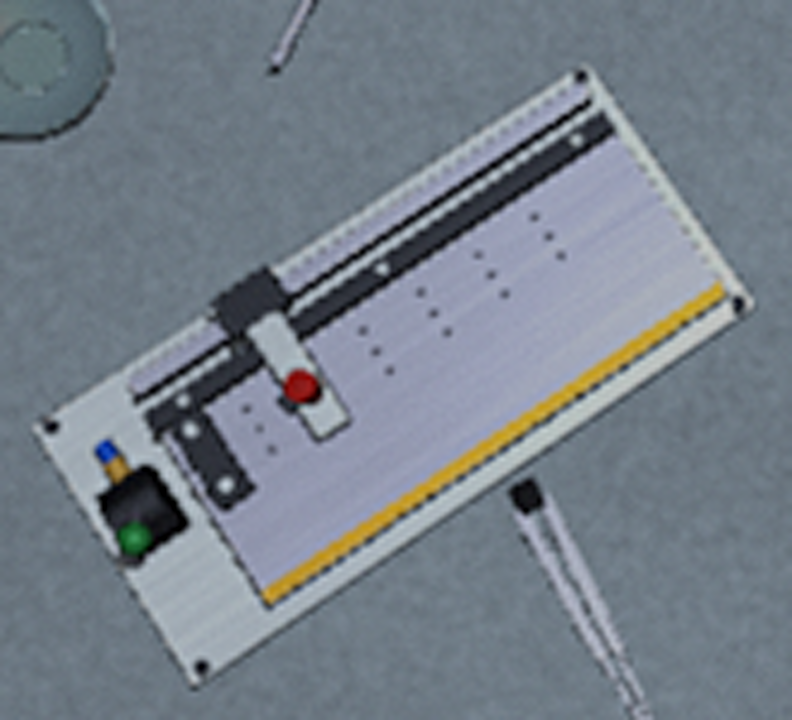

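View pics/c2.png

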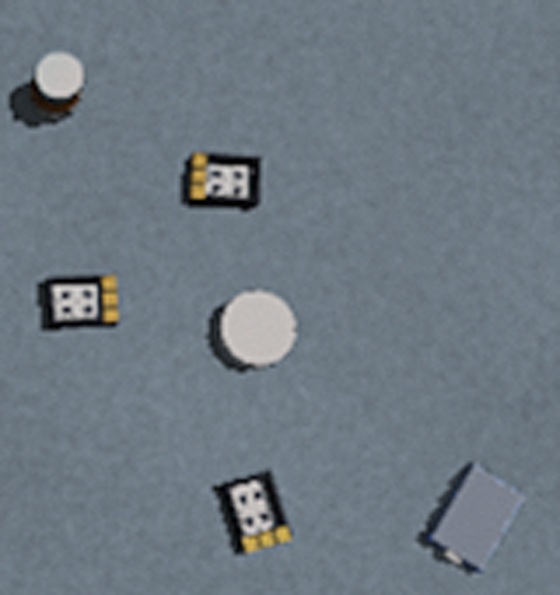

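```bash
python3 - <<'E'
import numpy as np
from h import *
from scipy.optimize import least_squares
P=pose("top")
px=lambda a,b,k,ox,oy:(a/k+ox-.0,b/k+oy)
H={(-.075,-.150,.03):(725,288),(-.075,.120,.03):(267,605),(-.0225,.148,.071):(134,538)}
obj=np.array(list(H));uv=np.array([px(a,b,4.8,135,170) for a,b in H.values()])
def f(p):
    c,s=np.cos(p[2]),np.sin(p[2]);R=np.array([[c,-s,0],[s,c,0],[0,0,1]])
    return (proj(P,obj@R.T+[p[0],p[1],0])-uv).ravel()
for g in np.linspace(-3,3,7):
  r=least_squares(f,[.5,.1,g])
  print(r.x[:2],np.degrees(r.x[2]),r.cost,r.fun.round(1))
for n,a,b in [("M1",(222,181),(199,177)),("M2",(79,301),(110,299)),("M3",(254,512),(267,540))]:
    A=back(P,*px(*a,3.5,310,140),.016);B=back(P,*px(*b,3.5,310,140),.016)
    d=A-B; print(n,A,np.degrees(np.arctan2(d[1],d[0])))
k=back(P,*px(301,386,4.8,135,170),.066);print("knob",k)
for n,a,z in [("spool",(258,328),.022),("flux",(59,76),.055),("box",(472,515),.018)]:
    print(n,back(P,*px(*a,3.5,310,140),z))
E
```

```text
[0.53956794 0.17903403] -326.0291719505213 0.6607819808914948 [-0.   0.1 -0.4 -0.8  0.4  0.6]
[0.53956794 0.17903403] 33.97082805149777 0.6607819808914602 [-0.   0.1 -0.4 -0.8  0.4  0.6]
[0.53956794 0.17903403] 33.970828103620846 0.6607819808914824 [-0.   0.1 -0.4 -0.8  0.4  0.6]
[0.53956794 0.17903403] 33.97082809119114 0.6607819808914388 [-0.   0.1 -0.4 -0.8  0.4  0.6]
[0.53956794 0.17903403] 33.97082800508443 0.6607819808914563 [-0.   0.1 -0.4 -0.8  0.4  0.6]
[0.53956794 0.17903403] 33.970828041831744 0.6607819808914732 [-0.   0.1 -0.4 -0.8  0.4  0.6]
[0.53956794 0.17903403] 33.97082790344976 0.6607819808914893 [-0.   0.1 -0.4 -0.8  0.4  0.6]
M1 [ 0.65643899 -0.20243903  0.016     ] -100.75499149725115
M2 [ 0.57226815 -0.09987728  0.016     ] 93.17532153326458
M3 [ 0.427068   -0.21390964  0.016     ] 22.793770827728448
knob [0.51076741 0.21490225 0.066     ]
spool [ 0.55138874 -0.22137787  0.022     ]
flux [ 0.72206974 -0.08662506  0.055     ]
box [ 0.4236211  -0.36002924  0.018     ]
```

```bash
cat >> h.py <<'E'
def plan(x,y,z,phi):
    s=env.sense(); R=s["eef_rot"]; p=s["tool_pos"]
    ph=np.degrees(np.arctan2(R[1,0],R[0,0])); d=(phi-ph+180)%360-180
    a=np.radians(phi); T=np.array([[np.cos(a),np.sin(a),0],[np.sin(a),-np.cos(a),0],[0,0,-1]])
    q6=np.degrees(np.arctan2(y,x))+90-phi
    print("t %.2f now"%s["time"],p.round(4),"phi %.2f"%ph,"tilt",R[:2,2].round(4),"grip %.1f"%(s["grip_width"]*87.8),"F",s["wrist_force"].round(1))
    sh=T.T@(np.array([x,y,z])-p); 
    print("rz %.2f; after it shift mm"%(-d),(1e3*sh).round(1),"n>=%.1f"%(np.linalg.norm(sh)/.05),"q6 %.0f"%q6)
def hw(x,y,yaw=None):
    H=np.load("holder.npy");c,s=np.cos(H[2]),np.sin(H[2]); return H[0]+c*x-s*y,H[1]+s*x+c*y
E
python3 - <<'E'
import numpy as np
np.save("holder.npy",[.5396,.179,np.radians(33.97)])
from h import *
plan(.482,.14,.21,34)
E
```

```text
t 0.15 now [ 0.2811 -0.5577  0.2099] phi 26.74 tilt [-0.0005  0.001 ] grip 87.8 F [-1.   0.7 -0.7]
rz -7.26; after it shift mm [ 5.567e+02 -4.661e+02 -1.000e-01] n>=14.5 q6 72
```

```bash
python3 -m pendant '[[0,0,-7.26,0,0,0,0.0878],[0,0,0,0.035,-0.0292,0,0.0878],[0,0,0,0.035,-0.0292,0,0.0878],[0,0,0,0.035,-0.0292,0,0.0878],[0,0,0,0.035,-0.0292,0,0.0878],[0,0,0,0.035,-0.0292,0,0.0878],[0,0,0,0.035,-0.0292,0,0.0878],[0,0,0,0.035,-0.0292,0,0.0878],[0,0,0,0.035,-0.0292,0,0.0878],[0,0,0,0.035,-0.0292,0,0.0878]]'
python3 -m pendant '[[0,0,0,0.035,-0.0292,0,0.0878],[0,0,0,0.035,-0.0292,0,0.0878],[0,0,0,0.035,-0.0292,0,0.0878],[0,0,0,0.035,-0.0292,0,0.0878],[0,0,0,0.035,-0.0292,0,0.0878],[0,0,0,0.035,-0.0292,0,0.0878],[0,0,0,0.03,-0.025,0,0.0878],[0,0,0,0.0,0.0,0,0.0878],[0,0,0,0.0,0.0,0,0.0878]]'
python3 - <<'E'
from h import *
plan(.482,.14,.21,34)
im=env.get_image("wrist"); cv2.imwrite("pics/w1.png",im[:,:,::-1])
s=env.sense(); np.savez("pics/w1.npz",R=s["eef_rot"],p=s["tool_pos"])
E
```

```text
time: 1.15
tool_pos: [0.3955, -0.1623, 0.2105]
eef_rot: [[0.829, 0.559, 0.0], [0.559, -0.829, -0.0], [0.0, 0.0, -1.0]]
wrist_force: [0.4, -0.8, 0.4]
grip_width: 1.002
time: 2.05
tool_pos: [0.482, 0.1366, 0.2101]
eef_rot: [[0.828, 0.561, -0.001], [0.561, -0.828, -0.001], [-0.001, -0.0, -1.0]]
wrist_force: [-1.1, -0.9, 0.2]
grip_width: 1.002
t 2.05 now [0.482  0.1366 0.2101] phi 34.13 tilt [-0.001  -0.0006] grip 88.0 F [-1.1 -0.9  0.2]
rz 0.13; after it shift mm [ 2.  -2.8  0.1] n>=0.1 q6 72
```

View pics/w1.png

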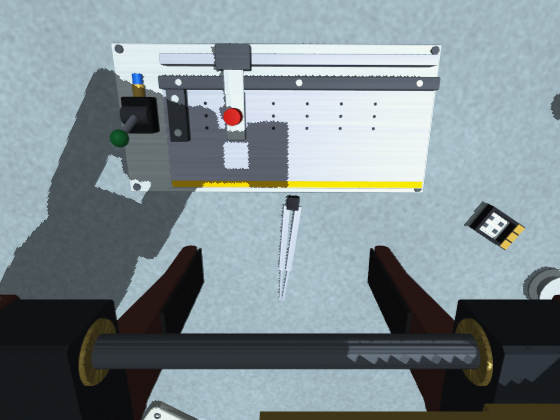

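```bash
python3 - <<'E'
import cv2
from h import crop
im=cv2.imread("pics/w1.png")[:,:,::-1]
crop(im,100,30,280,200,4.4,"pics/w1a.png")
crop(im,270,30,450,200,4.4,"pics/w1b.png")
E
```

```text
(no output)
```

View pics/w1a.png

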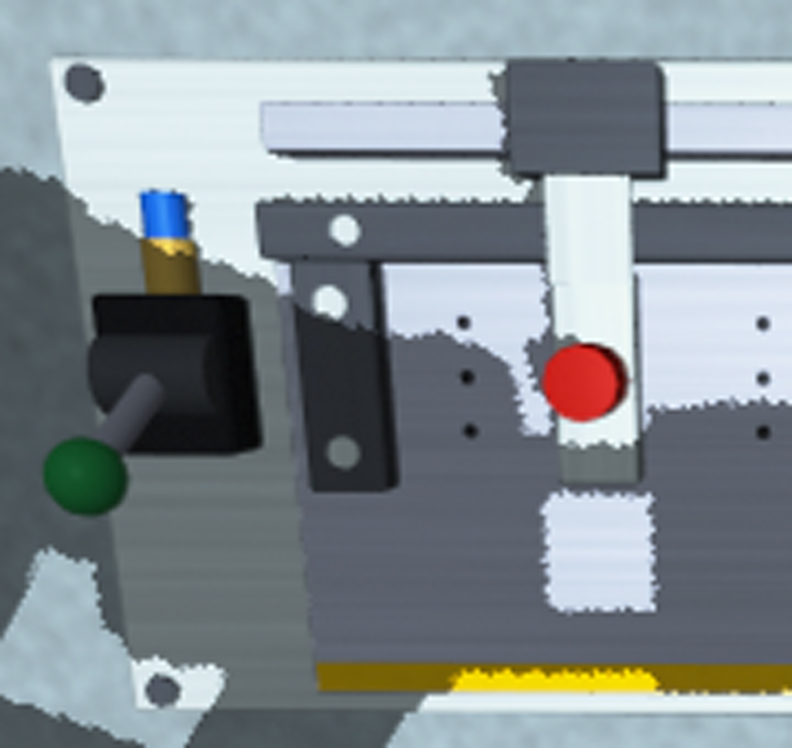

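View pics/w1b.png

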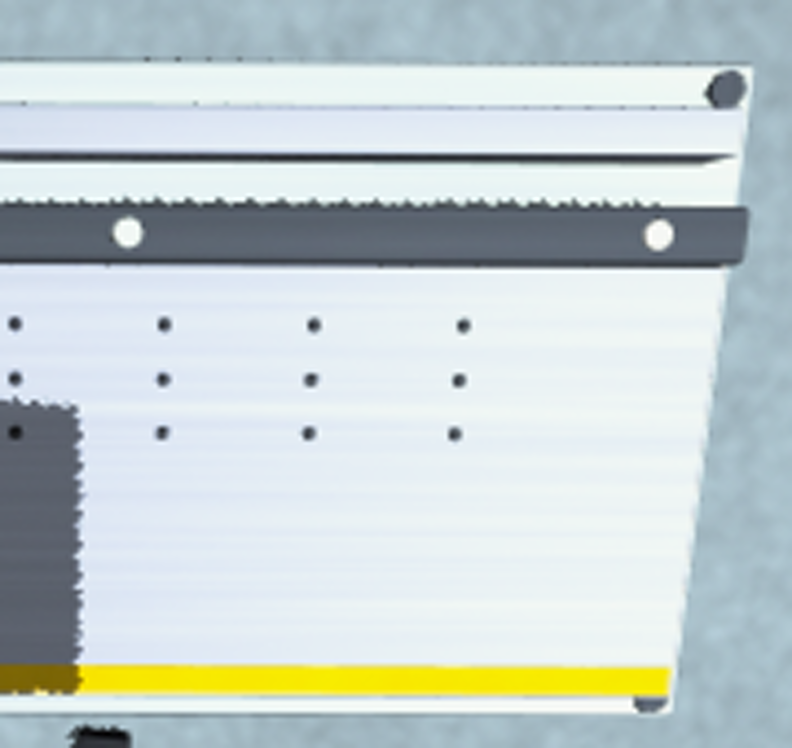

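```bash
cat > fit.py <<'E'
from h import *
from scipy.optimize import least_squares
d=np.load("pics/w1.npz"); P=pose("wrist",dict(eef_rot=d["R"],tool_pos=d["p"]))
A=lambda a,b:((a+.5)/4.4-.5+100,(b+.5)/4.4-.5+30)
B=lambda a,b:((a+.5)/4.4-.5+270,(b+.5)/4.4-.5+30)
L=[((-.075,.12,.03),A(318,691)),((-.066,.12,.03),A(317,662)),((-.075,-.15,.03),B(669,696)),((-.066,-.15,.03),B(671,667)),
((-.025,.095,.03),A(398,487)),((-.025,.095,.042),A(386,490)),((-.0225,.148,.071),A(87,477)),((.025,-.15,.03),B(727,266)),((.025,.095,.03),A(384,262))]
o=np.array([l[0] for l in L]);uv=np.array([l[1] for l in L])
def f(p):
    c,s=np.cos(p[2]),np.sin(p[2]);R=np.array([[c,-s,0],[s,c,0],[0,0,1]])
    X=o@R.T+[p[0],p[1],p[3] if len(p)>3 else 0]
    return (proj(P,X)-uv).ravel()
for p0 in ([.54,.18,.59],[.54,.18,.59,0]):
    r=least_squares(f,p0); print(r.x,np.degrees(r.x[2]));print(r.fun.reshape(-1,2).round(1).tolist())
    if len(p0)==3: np.save("holder.npy",r.x); h=r.x
k=back(P,*A(580,383),.066)-[h[0],h[1],0]; c,s=np.cos(h[2]),np.sin(h[2]); print("knob holder",c*k[0]+s*k[1],-s*k[0]+c*k[1])
E
python3 fit.py
```

```text
[0.53863128 0.17827168 0.58598543] 33.574491814882705
[[-0.8, -0.2], [-1.3, -1.8], [-0.3, 0.7], [0.3, -0.9], [0.8, -0.7], [0.3, -0.2], [1.4, 2.9], [-0.6, 0.4], [0.1, -0.9]]
[0.53871517 0.17824009 0.5858824  0.00069425] 33.56858881087973
[[-0.9, -0.1], [-1.5, -1.7], [-0.0, 0.8], [0.6, -0.8], [0.6, -0.7], [0.2, -0.2], [1.1, 2.9], [-0.3, 0.3], [0.0, -0.9]]
knob holder -0.00037957128724492445 0.04655943042931178
```

```bash
python3 - <<'E'
from h import *
plan(*hw(0,.0466),.058,33.57)
E
```

```text
t 2.10 now [0.4817 0.1357 0.2101] phi 34.05 tilt [-0.0012 -0.0006] grip 87.4 F [0.3 0.2 0.2]
rz 0.48; after it shift mm [ 70.9 -50.6 152.1] n>=3.5 q6 79
```

```bash
python3 -m pendant '[[0,0,0.5,0.035,-0.025,0,0.06],[0,0,0,0.036,-0.0256,0.02,0.06],[0,0,0,0,0,0.04,0.06],[0,0,0,0,0,0.04,0.06],[0,0,0,0,0,0.03,0.06],[0,0,0,0,0,0.022,0.06],[0,0,0,0,0,0,0.06]]'
python3 - <<'E'
from h import *
plan(*hw(0,.0466),.058,33.57)
im=env.get_image("wrist"); cv2.imwrite("pics/w2.png",im[:,:,::-1])
plan(*hw(0,.0466),.058,33.57)
E
```

```text
time: 2.8
tool_pos: [0.511, 0.215, 0.0558]
eef_rot: [[0.835, 0.55, -0.006], [0.55, -0.835, -0.003], [-0.006, -0.001, -1.0]]
wrist_force: [-0.1, -0.6, 0.1]
grip_width: 0.68
t 2.80 now [0.511  0.215  0.0558] phi 33.39 tilt [-0.006  -0.0025] grip 59.7 F [-0.1 -0.6  0.1]
rz -0.18; after it shift mm [ 2.7 -0.7 -2.2] n>=0.1 q6 79
t 2.85 now [0.5123 0.2157 0.0575] phi 33.40 tilt [-0.0032 -0.0014] grip 60.2 F [-0.2  0.5  0.4]
rz -0.17; after it shift mm [ 1.2 -0.8 -0.5] n>=0.0 q6 79
```

View pics/w2.png

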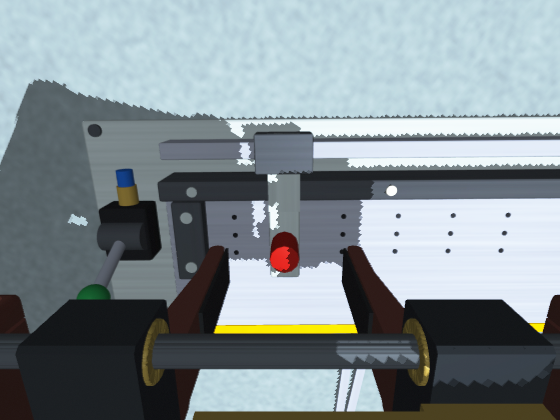

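```bash
python3 -m pendant '[[0,0,0,0,0,0,0.01],[0,0,0,0,0,0,0.01],[0,0,0,0,0,0,0.01],[0,0,0,0,0,0,0.01],[0,0,0,0,0,0,0.01],[0,0,0,0,0,0,0.01]]' 15
python3 - <<'E'
from h import *
plan(*hw(0,-.126),.058,33.57)
E
```

```text
time: 3.45
tool_pos: [0.5134, 0.2177, 0.0587]
eef_rot: [[0.834, 0.552, 0.0], [0.552, -0.834, 0.0], [0.0, 0.0, -1.0]]
wrist_force: [0.1, -0.1, 0.2]
grip_width: 0.177
t 3.45 now [0.5134 0.2177 0.0587] phi 33.52 tilt [0.0003 0.0001] grip 15.6 F [ 0.1 -0.1  0.2]
rz -0.05; after it shift mm [ -0.8 172.8   0.7] n>=3.5 q6 63
```

```bash
python3 -m pendant '[[0,0,0,0,0.01,0,0.01],[0,0,0,0,0.02,0,0.01],[0,0,0,0,0.025,0,0.01],[0,0,0,0,0.025,0,0.01],[0,0,0,0,0.025,0,0.01],[0,0,0,0,0.025,0,0.01],[0,0,0,0,0.02,0,0.01],[0,0,0,0,0.01,0,0.01],[0,0,0,0,0,0,0.01],[0,0,0,0,0,0,0.01]]'
python3 - <<'E'
from h import *
plan(*hw(0,-.114),.058,33.57)
E
```

```text
time: 4.45
tool_pos: [0.6012, 0.0843, 0.0583]
eef_rot: [[0.834, 0.552, -0.001], [0.552, -0.834, 0.0], [-0.001, -0.0, -1.0]]
wrist_force: [0.1, -0.4, -0.1]
grip_width: 0.112
t 4.45 now [0.6012 0.0843 0.0583] phi 33.49 tilt [-0.0007  0.0001] grip 9.9 F [ 0.1 -0.4 -0.1]
rz -0.08; after it shift mm [-0.2  1.1  0.3] n>=0.0 q6 64
```

```bash
python3 - <<'E'
from h import *
im=env.get_image("wrist"); cv2.imwrite("pics/w3.png",im[:,:,::-1])
E
```

```text
(no output)
```

View pics/w3.png

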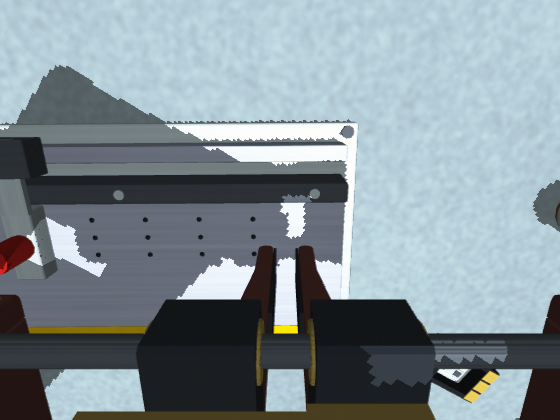

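```bash
python3 - <<'E'
from h import *
P=pose("wrist");R,t,f,cx,cy=P
T=np.array(env.get_calibration("wrist")["tool_from_camera"]);Ti=np.linalg.inv(T)
for X in [(0,.03,.008),(0,-.03,.008),(0,.005,.008),(.01,.005,.008),(-.01,.005,.008),(0,.0,.0)]:
    c=Ti@np.r_[X,1]; print(X,cx+f*c[0]/c[2],cy+f*c[1]/c[2])
# expected holder points in w3
H=np.load("holder.npy")
pts=np.array([[*hw(x,y),z] for x,y,z in [(.025,-.15,.04),(-.075,-.15,.03),(0,-.15,.03),(-.025,.055,.044),(0,.0466,.066),(0,.0466,.044)]])
print(proj(P,pts).round(0).tolist())
E
```

```text
(0, 0.03, 0.008) 337.6508926179426 250.21739375440632
(0, -0.03, 0.008) 235.84606970295448 250.22720408322664
(0, 0.005, 0.008) 295.2314451768304 250.22148146573332
(0.01, 0.005, 0.008) 295.37841791414155 234.4029352086886
(-0.01, 0.005, 0.008) 295.0887821391253 265.5761785503283
(0, 0.0, 0.0) 286.80260177649336 256.072842807121
[[350.0, 205.0], [339.0, 335.0], [345.0, 237.0], [21.0, 283.0], [-5.0, 263.0], [25.0, 246.0]]
```

```bash
python3 -m pendant '[[0,0,0,0,0,-0.04,0.06],[0,0,0,0,-0.04,-0.04,0.06],[0,0,0,0,-0.05,-0.04,0.06],[0,0,0,-0.03,-0.03,-0.03,0.06],[0,0,0,-0.03,0,0,0.06],[0,0,0,0,0,0,0.06],[0,0,0,0,0,0,0.06]]'
python3 - <<'E'
from h import *
for n in ["wrist","top"]:
    s=env.sense();im=env.get_image(n); cv2.imwrite(f"pics/{n}4.png",im[:,:,::-1])
    if n=="wrist":np.savez("pics/w4.npz",R=s["eef_rot"],p=s["tool_pos"])
crop(im,135,170,300,320,4.8,"pics/t4c.png")
plan(*hw(0,.0466),.058,33.57)
E
```

```text
time: 5.2
tool_pos: [0.4952, 0.1385, 0.1943]
eef_rot: [[0.833, 0.553, 0.001], [0.553, -0.833, 0.0], [0.001, 0.0, -1.0]]
wrist_force: [0.3, 0.2, -0.2]
grip_width: 0.678
t 5.30 now [0.4962 0.1383 0.1938] phi 33.53 tilt [0.0004 0.0002] grip 59.6 F [-0.1  0.3  0. ]
rz -0.04; after it shift mm [ 57.5 -56.4 135.8] n>=3.2 q6 79
```

View pics/wrist4.png

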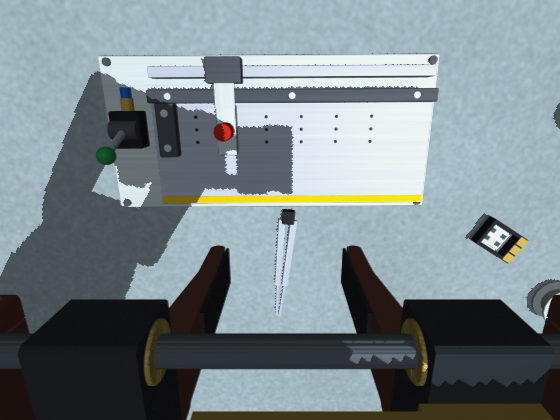

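View pics/t4c.png

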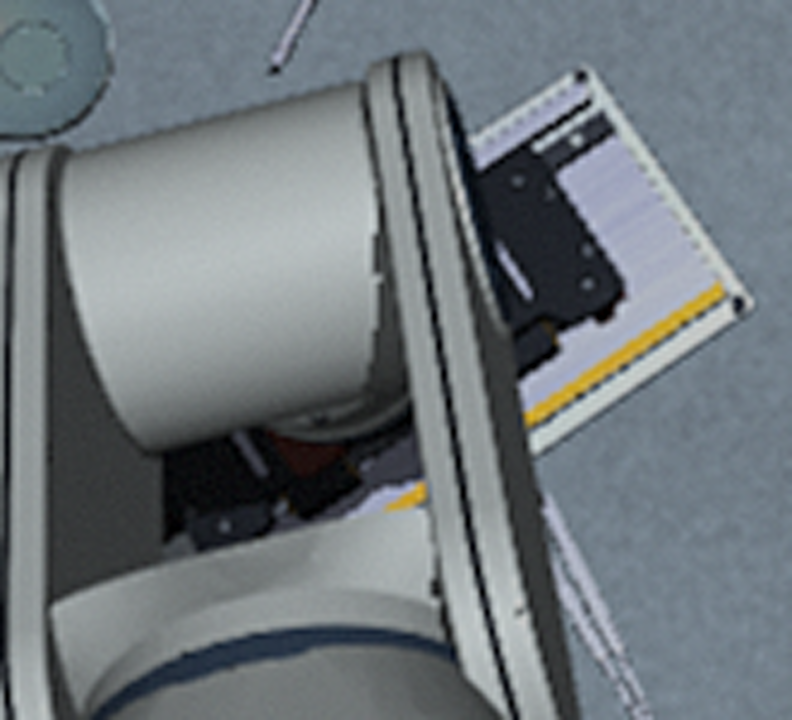

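```bash
cat >> h.py <<'E'
def wh(X):
    H=np.load("holder.npy");c,s=np.cos(H[2]),np.sin(H[2]);a,b=X[0]-H[0],X[1]-H[1]; return np.array([c*a+s*b,-s*a+c*b])
def snap(n,tag):
    s=env.sense(); im=env.get_image(n); cv2.imwrite(f"pics/{tag}.png",im[:,:,::-1]); np.savez(f"pics/{tag}.npz",R=s["eef_rot"],p=s["tool_pos"]); return im
def load(tag):
    d=np.load(f"pics/{tag}.npz"); return pose("wrist",dict(eef_rot=d["R"],tool_pos=d["p"]))
E
python3 - <<'E'
from h import *
P=load("w4")
im=cv2.imread("pics/wrist4.png");crop(im[:,:,::-1],90,40,270,215,4.4,"pics/w4c.png")
hsv=cv2.cvtColor(im,cv2.COLOR_BGR2HSV)
m=cv2.inRange(hsv,(0,150,60),(8,255,255))|cv2.inRange(hsv,(172,150,60),(180,255,255))
m[200:]=0
ys,xs=np.where(m);print(xs.mean(),ys.mean(),len(xs),xs.min(),xs.max(),ys.min(),ys.max())
print(wh(back(P,xs.mean(),ys.mean(),.06)))
E
```

```text
223.27402135231316 131.38434163701066 281 214 233 123 140
[0.00065977 0.04720686]
```

View pics/w4c.png

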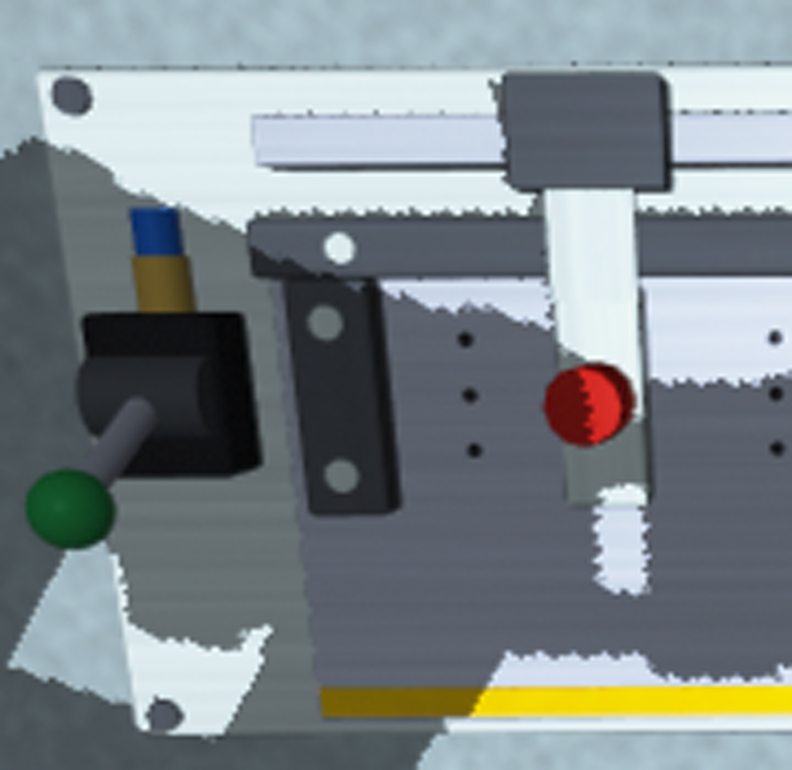

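```bash
python3 - <<'E'
from h import *
im=cv2.imread("pics/w2.png")[:,:,::-1]
crop(im,160,220,420,400,3,"pics/w2c.png")
E
```

```text
(no output)
```

View pics/w2c.png

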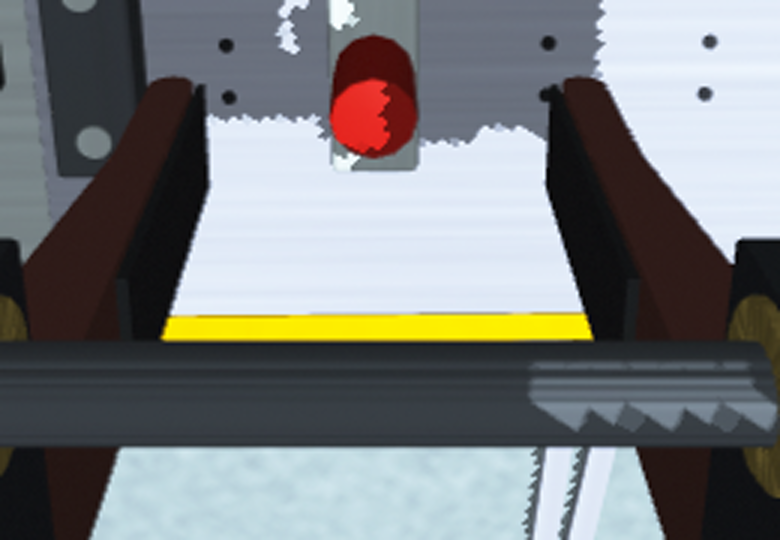

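```bash
python3 -m pendant '[[0,0,0,0.0287,-0.0282,0.03,0.06],[0,0,0,0.0287,-0.0282,0.03,0.06],[0,0,0,0,0,0.03,0.06],[0,0,0,0,0,0.03,0.06],[0,0,0,0,0,0.02,0.06],[0,0,0,0,0,0.01,0.06],[0,0,0,0,0,0,0.06],[0,0,0,0,0,0,0.06]]'
python3 - <<'E'
from h import *
plan(*hw(0,.0466),.042,33.57)
E
```

```text
time: 6.1
tool_pos: [0.513, 0.2164, 0.0444]
eef_rot: [[0.834, 0.552, 0.0], [0.552, -0.834, 0.0], [0.001, 0.0, -1.0]]
wrist_force: [-0.1, 0.2, -0.5]
grip_width: 0.682
t 6.10 now [0.513  0.2164 0.0444] phi 33.49 tilt [0.0005 0.0002] grip 59.9 F [-0.1  0.2 -0.5]
rz -0.08; after it shift mm [ 0.3 -0.6  2.4] n>=0.1 q6 79
```

```bash
python3 -m pendant '[[0,0,0,0,0,0.004,0.03],[0,0,0,0,0,0,0.01],[0,0,0,0,0,0,0.01],[0,0,0,0,0,0,0.01],[0,0,0,0,0,0,0.01],[0,0,0,0,0,0,0.01],[0,0,0,0,0,0,0.01],[0,0,0,0,0,0,0.01],[0,0,0,0,0,0,0.01]]' 15
python3 - <<'E'
from h import *
plan(*hw(0,.0466),.042,33.57)
snap("wrist","w5")
E
```

```text
time: 7.0
tool_pos: [0.5123, 0.2163, 0.0403]
eef_rot: [[0.834, 0.552, 0.0], [0.552, -0.834, 0.0], [0.0, -0.0, -1.0]]
wrist_force: [-1.2, 0.8, 2.6]
grip_width: 0.173
t 7.00 now [0.5123 0.2163 0.0403] phi 33.50 tilt [0.0002 0.0002] grip 15.2 F [-1.2  0.8  2.6]
rz -0.07; after it shift mm [ 0.9 -0.3 -1.7] n>=0.0 q6 79
```

View pics/w5.png

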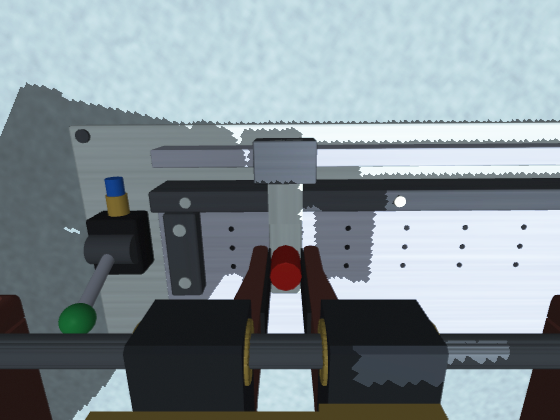

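```bash
python3 -m pendant '[[0,0,0,0,0.005,0,0.01],[0,0,0,0,0.01,0,0.01],[0,0,0,0,0.015,0,0.01],[0,0,0,0,0.02,0,0.01],[0,0,0,0,0.02,0,0.01]]' 20
python3 - <<'E'
from h import *
plan(*hw(0,-.114),.041,33.57)
E
```

```text
time: 7.55
tool_pos: [0.552, 0.1572, 0.0403]
eef_rot: [[0.834, 0.552, 0.001], [0.552, -0.834, 0.001], [0.001, -0.0, -1.0]]
wrist_force: [-0.1, 5.2, 2.2]
grip_width: 0.173
t 7.55 now [0.552  0.1572 0.0403] phi 33.50 tilt [0.0009 0.0007] grip 15.2 F [-0.1  5.2  2.2]
rz -0.07; after it shift mm [ 0.6 89.1 -0.7] n>=1.8 q6 64
```

Gripped and dragging now. Continue.

```bash
python3 -m pendant '[[0,0,0,0,0.02,0,0.01],[0,0,0,0,0.02,0,0.01],[0,0,0,0,0.02,0,0.01],[0,0,0,0,0.015,0,0.01],[0,0,0,0,0.01,0,0.01],[0,0,0,0,0,0,0.01],[0,0,0,0,0,0,0.01]]' 20
python3 - <<'E'
from h import *
plan(*hw(0,-.114),.041,33.57)
E
```

```text
time: 8.25
tool_pos: [0.5987, 0.0862, 0.0402]
eef_rot: [[0.834, 0.552, 0.002], [0.552, -0.834, -0.001], [0.001, 0.001, -1.0]]
wrist_force: [4.3, -0.8, -0.1]
grip_width: 0.179
t 8.25 now [0.5987 0.0862 0.0402] phi 33.48 tilt [ 0.0017 -0.0006] grip 15.7 F [ 4.3 -0.8 -0.1]
rz -0.09; after it shift mm [ 0.9  4.1 -0.8] n>=0.1 q6 64
```

```bash
python3 -m pendant '[[0,0,0,0,0,0,0.04],[0,0,0,0,0,0,0.04],[0,0,0,0,0,0,0.04],[0,0,0,0,0,-0.02,0.07],[0,0,0,0,0,-0.03,0.07],[0,0,-7.5,0,0,-0.04,0.07],[0,0,-8.5,0,0,-0.04,0.07],[0,0,-8.5,0,0,-0.04,0.07],[0,0,-8.5,0,0,0,0.07],[0,0,-8.5,0,0,0,0.07]]' 20
python3 -m pendant '[[0,0,-8.5,0,0,0,0.07],[0,0,-6.5,0,0,0,0.07]]'
python3 - <<'E'
from h import *
plan(.55,-.27,.21,90)
E
```

```text
time: 9.25
tool_pos: [0.5981, 0.0874, 0.2119]
eef_rot: [[0.252, 0.968, 0.003], [0.968, -0.252, 0.0], [0.001, 0.002, -1.0]]
wrist_force: [0.3, 0.6, 0.4]
grip_width: 0.796
time: 9.45
tool_pos: [0.5971, 0.0873, 0.21]
eef_rot: [[-0.006, 1.0, -0.001], [1.0, 0.006, -0.0], [-0.0, -0.001, -1.0]]
wrist_force: [0.4, -0.1, 0.2]
grip_width: 0.794
t 9.45 now [0.5971 0.0873 0.21  ] phi 90.37 tilt [-0.001  -0.0001] grip 69.8 F [ 0.4 -0.1  0.2]
rz 0.37; after it shift mm [-357.3  -47.1    0. ] n>=7.2 q6 -26
```

```bash
python3 -m pendant '[[0,0,0,-0.03,-0.004,0,0.07],[0,0,0,-0.04,-0.0055,0,0.07],[0,0,0,-0.045,-0.006,0,0.07],[0,0,0,-0.045,-0.006,0,0.07],[0,0,0,-0.045,-0.006,0,0.07],[0,0,0,-0.045,-0.006,0,0.07],[0,0,0,-0.045,-0.006,0,0.07],[0,0,0,-0.04,-0.0055,0,0.07],[0,0,0,-0.022,-0.002,0,0.07],[0,0,0,0,0,0,0.07]]'
python3 -m pendant '[[0,0,0,0,0,0,0.07],[0,0,0,0,0,0,0.07]]'
python3 - <<'E'
from h import *
plan(.55,-.27,.21,90)
snap("wrist","w6")
E
```

```text
time: 10.45
tool_pos: [0.55, -0.2722, 0.2098]
eef_rot: [[0.003, 1.0, -0.001], [1.0, -0.003, -0.0], [-0.0, -0.001, -1.0]]
wrist_force: [1.1, 0.9, -0.1]
grip_width: 0.798
time: 10.65
tool_pos: [0.5507, -0.2686, 0.2099]
eef_rot: [[-0.001, 1.0, -0.001], [1.0, 0.001, 0.001], [0.001, -0.001, -1.0]]
wrist_force: [0.3, -0.3, -0.1]
grip_width: 0.799
t 10.65 now [ 0.5507 -0.2686  0.2099] phi 90.07 tilt [-0.0007  0.0006] grip 70.2 F [ 0.3 -0.3 -0.1]
rz 0.07; after it shift mm [-1.4 -0.7 -0.1] n>=0.0 q6 -26
```

View pics/w6.png

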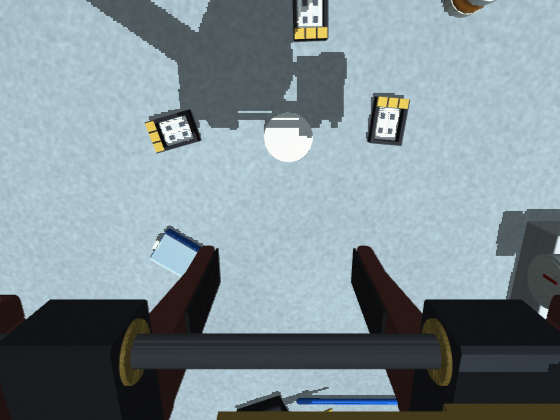

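```bash
python3 - <<'E'
from h import *
im=cv2.imread("pics/w6.png")[:,:,::-1]
k=np.hstack([cv2.resize(im[a:b,c:d],(390,390),interpolation=cv2.INTER_CUBIC) for a,b,c,d in [(85,150,355,420),(100,165,140,205)]])
cv2.imwrite("pics/w6c.png",k[:,:,::-1])
crop(im,270,0,350,60,8,"pics/w6d.png")
E
```

```text
(no output)
```

View pics/w6c.png

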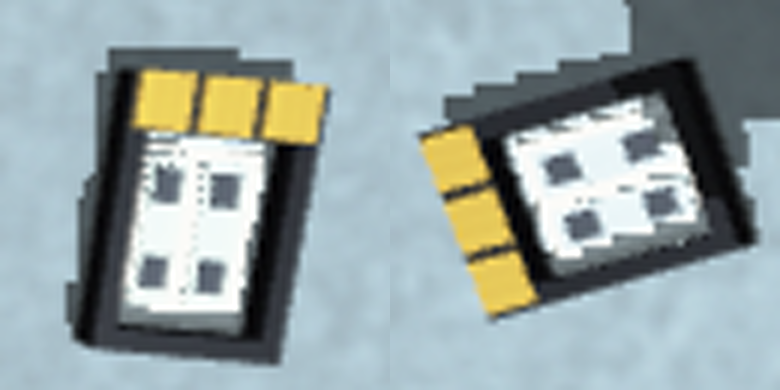

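View pics/w6d.png

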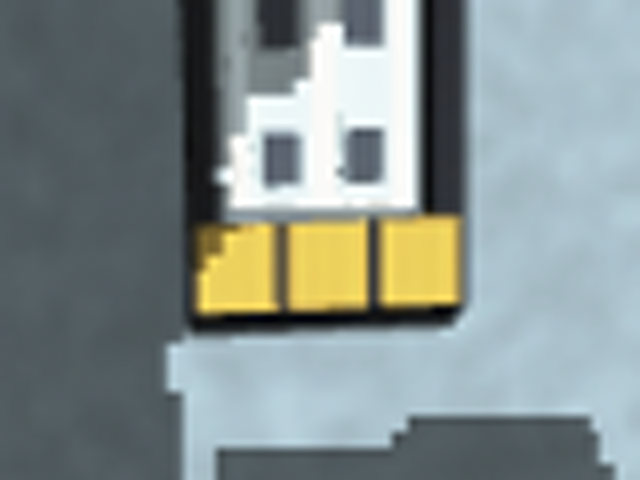

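```bash
python3 - <<'E'
from h import *
P=load("w6")
def B(c,k,ox,oy,z=.016): return back(P,(c[0]+.5)/k-.5+ox,(c[1]+.5)/k-.5+oy,z)[:2]
def rep(n,TR,TL,PR,PL):
    # tab-end corners TR,TL ; plain-end corners
    print(n,"w",[np.linalg.norm(a-b)*1e3 for a,b in [(TR,TL),(PR,PL)]],"l",[np.linalg.norm(a-b)*1e3 for a,b in [(TR,PR),(TL,PL)]])
    c=(TR+TL+PR+PL)/4; d=(PR+PL-TR-TL); print(c,np.degrees(np.arctan2(d[1],d[0])),[np.degrees(np.arctan2(*(a-b)[::-1])) for a,b in [(PR,TR),(PL,TL)]])
m=lambda c:B(c,6,355,85)
rep("M1",m((328,88)),m((133,68)),m((280,362)),m((85,342)))
m=lambda c:B((c[0]-390,c[1]),6,140,100)
rep("M3",m((420,133)),m((490,318)),m((690,60)),m((755,240)))
a,b=B((192,316),8,270,0),B((464,306),8,270,0); print("M2",a,b,np.linalg.norm(a-b),np.degrees(np.arctan2(*(b-a)[::-1])))
print("spool",back(P,288,137,.022))
E
```

```text
M1 w [np.float64(34.15522673085218), np.float64(35.503839839706515)] l [np.float64(47.04090882055059), np.float64(46.90252387285674)]
[ 0.66025532 -0.20296013] -95.08892170855079 [np.float64(-94.26825894550956), np.float64(-95.91200598680156)]
M3 w [np.float64(33.65920674441857), np.float64(32.258930870726076)] l [np.float64(50.256759682472705), np.float64(51.01690706490892)]
[ 0.43043565 -0.21382172] 15.113656559753874 [np.float64(14.311034472193453), np.float64(15.90431888460191)]
M2 [ 0.55875439 -0.1246639 ] [ 0.59233954 -0.12351491] 0.03360480286460737 1.9594028646074666
spool [ 0.55353655 -0.21930308  0.022     ]
```

```bash
python3 - <<'E'
from h import *
plan(.6603,-.203,.04,85)
E
```

```text
t 10.70 now [ 0.5509 -0.2685  0.21  ] phi 90.09 tilt [-0.0005  0.0005] grip 70.2 F [0.2 0.5 1. ]
rz 5.09; after it shift mm [ 74.8 103.3 170. ] n>=4.3 q6 -12
```

```bash
python3 -m pendant '[[0,0,5.1,0,0,0,0.07],[0,0,0,0.025,0.034,0.02,0.06],[0,0,0,0.025,0.034,0.03,0.06],[0,0,0,0.0248,0.0353,0.03,0.06],[0,0,0,0,0,0.03,0.06],[0,0,0,0,0,0.03,0.06],[0,0,0,0,0,0.03,0.06],[0,0,0,0,0,0,0.06],[0,0,0,0,0,0,0.06]]'
python3 - <<'E'
from h import *
plan(.6603,-.203,-.009,85)
snap("wrist","w7")
E
```

```text
time: 11.6
tool_pos: [0.6573, -0.2054, 0.0427]
eef_rot: [[0.088, 0.996, -0.001], [0.996, -0.088, 0.0], [0.0, -0.001, -1.0]]
wrist_force: [0.5, -0.5, -0.4]
grip_width: 0.684
t 11.60 now [ 0.6573 -0.2054  0.0427] phi 84.97 tilt [-0.001   0.0004] grip 60.0 F [ 0.5 -0.5 -0.4]
rz -0.03; after it shift mm [ 2.6  2.8 51.7] n>=1.0 q6 -12
```

View pics/w7.png

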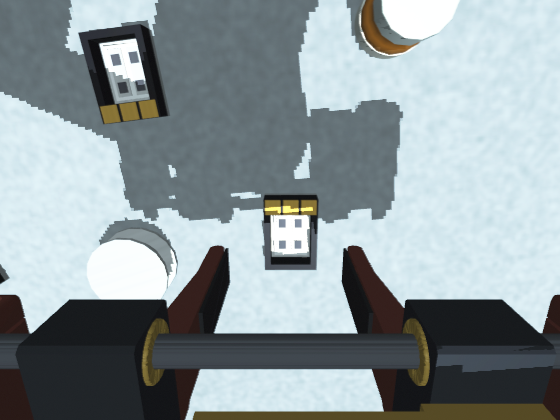

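```bash
python3 - <<'E'
from h import *
P=load("w7");im=cv2.imread("pics/w7.png")[:,:,::-1]
k=np.hstack([cv2.resize(im[a:b,c:d],(395,450),interpolation=cv2.INTER_CUBIC) for a,b,c,d in [(185,275,251,330),(15,127,75,173)]])
cv2.imwrite("pics/w7c.png",k[:,:,::-1])
E
```

```text
(no output)
```

View pics/w7c.png

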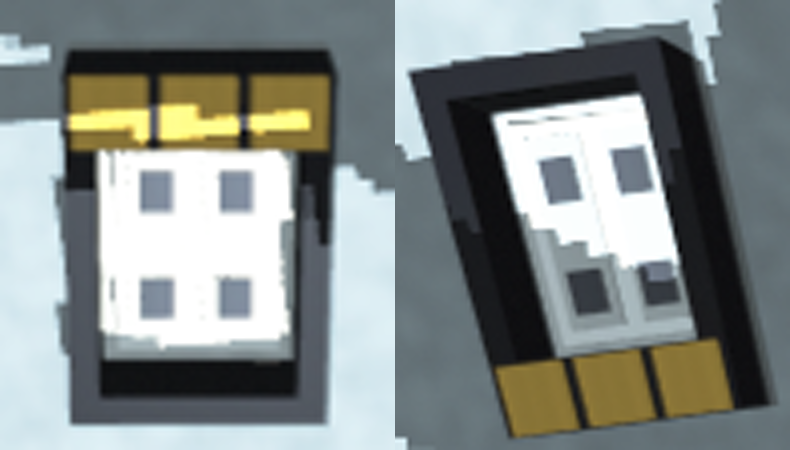

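```bash
cat >> h.py <<'E'
def mod(P,TR,TL,PR,PL,k,ox,oy,z=.016):
    TR,TL,PR,PL=[back(P,(c[0]+.5)/k-.5+ox,(c[1]+.5)/k-.5+oy,z)[:2] for c in (TR,TL,PR,PL)]
    n=np.linalg.norm; c=(TR+TL+PR+PL)/4; d=PR+PL-TR-TL
    print("w %.1f %.1f l %.1f %.1f"%tuple(1e3*n(a-b) for a,b in [(TR,TL),(PR,PL),(TR,PR),(TL,PL)]),"c",c.round(4),"yaw %.1f"%np.degrees(np.arctan2(d[1],d[0])))
    return c,np.arctan2(d[1],d[0])
E
python3 - <<'E'
from h import *
P=load("w7")
mod(P,(330,75),(67,75),(327,423),(72,423),5,251,185)
mod(P,(115,437),(338,408),(15,72),(260,38),4.02,75,15)
plan(.6603,-.203,-.009,85)
E
```

```text
w 32.6 33.7 l 47.8 47.8 c [ 0.6609 -0.2036] yaw -94.6
w 32.9 33.6 l 47.8 47.8 c [ 0.5743 -0.1   ] yaw 91.5
t 11.65 now [ 0.6582 -0.206   0.044 ] phi 84.96 tilt [ 0.0013 -0.0004] grip 59.9 F [ 0.7 -1.  -0. ]
rz -0.04; after it shift mm [ 3.2  1.8 53. ] n>=1.1 q6 -12
```

```bash
python3 -m pendant '[[0,0,0,0.0026,0.0025,0.02,0.06],[0,0,0,0,0,0.015,0.06],[0,0,0,0,0,0.008,0.06],[0,0,0,0,0,0,0.06],[0,0,0,0,0,0,0.06]]'
python3 - <<'E'
from h import *
plan(.6609,-.2036,-.009,85)
E
```

```text
time: 12.15
tool_pos: [0.6599, -0.2042, -0.0006]
eef_rot: [[0.089, 0.996, -0.0], [0.996, -0.089, 0.0], [0.0, -0.0, -1.0]]
wrist_force: [0.3, 0.1, 0.1]
grip_width: 0.686
t 12.15 now [ 6.599e-01 -2.042e-01 -6.000e-04] phi 84.89 tilt [-0.0005  0.0002] grip 60.2 F [0.3 0.1 0.1]
rz -0.11; after it shift mm [0.7 0.9 8.4] n>=0.2 q6 -12
```

```bash
python3 -m pendant '[[0,0,0,0,0,0.004,0.06],[0,0,0,0,0,0.004,0.045],[0,0,0,0,0,0,0.02],[0,0,0,0,0,0,0.02],[0,0,0,0,0,0,0.02],[0,0,0,0,0,0,0.02],[0,0,0,0,0,0,0.02],[0,0,0,0,0,0,0.02]]' 25
python3 - <<'E'
from h import *
plan(.6609,-.2036,-.009,85)
E
```

```text
time: 12.95
tool_pos: [0.6601, -0.2041, -0.0082]
eef_rot: [[0.089, 0.996, 0.0], [0.996, -0.089, -0.0], [-0.0, 0.0, -1.0]]
wrist_force: [-0.5, 0.2, 0.6]
grip_width: 0.386
t 12.95 now [ 0.6601 -0.2041 -0.0082] phi 84.91 tilt [ 0.0002 -0.    ] grip 33.9 F [-0.5  0.2  0.6]
rz -0.09; after it shift mm [0.6 0.7 0.8] n>=0.0 q6 -12
```

```bash
python3 -m pendant '[[0,0,0,0,0,-0.01,0.02],[0,0,0,0,0,-0.03,0.02],[0,0,0,0,0,-0.03,0.02],[0,0,0,0,0,-0.03,0.02],[0,0,-8.5,0,0,-0.01,0.02],[0,0,-8.5,0,0,0,0.02],[0,0,-8.5,0,0,0,0.02],[0,0,-8.5,0,0,0,0.02],[0,0,-8.5,0,0,0,0.02],[0,0,-8.5,0,0,0,0.02]]' 25
python3 -m pendant '[[0,0,-8.5,0,0,0,0.02],[0,0,-8.5,0,0,0,0.02],[0,0,-8.5,0,0,0,0.02],[0,0,-8.5,0,0,0,0.02],[0,0,-8.5,0,0,0,0.02],[0,0,-8.5,0,0,0,0.02],[0,0,-8.5,0,0,0,0.02],[0,0,-8.5,0,0,0,0.02],[0,0,-8.5,0,0,0,0.02],[0,0,-1.1,0,0,0,0.02]]' 25
python3 - <<'E'
from h import *
plan(*hw(-.002,.056),.09,213.57)
E
```

```text
time: 13.95
tool_pos: [0.6601, -0.2041, 0.1025]
eef_rot: [[-0.722, 0.691, 0.001], [0.691, 0.722, -0.0], [-0.0, 0.0, -1.0]]
wrist_force: [0.3, 0.4, -0.8]
grip_width: 0.384
time: 14.95
tool_pos: [0.6601, -0.2041, 0.1023]
eef_rot: [[-0.833, -0.554, 0.0], [-0.554, 0.833, -0.0], [-0.0, -0.0, -1.0]]
wrist_force: [-0.7, 0.0, 0.2]
grip_width: 0.388
t 14.95 now [ 0.6601 -0.2041  0.1023] phi -146.38 tilt [ 0.0004 -0.0001] grip 34.1 F [-0.7  0.   0.2]
rz 0.05; after it shift mm [-108.2  441.8   12.3] n>=9.1 q6 -100
```

```bash
python3 -m pendant '[[0,0,0,-0.005,0.02,0,0.02],[0,0,0,-0.01,0.04,0,0.02],[0,0,0,-0.01,0.04,0,0.02],[0,0,0,-0.01,0.04,0,0.02],[0,0,0,-0.01,0.04,0,0.02],[0,0,0,-0.01,0.04,0,0.02],[0,0,0,-0.01,0.04,0,0.02],[0,0,0,-0.01,0.04,0,0.02],[0,0,0,-0.01,0.04,0,0.02],[0,0,0,-0.01,0.04,0,0.02]]' 25
python3 -m pendant '[[0,0,0,-0.0082,0.04,0,0.02],[0,0,0,-0.005,0.0218,0,0.02],[0,0,0,0,0,0,0.02],[0,0,0,0,0,0,0.02],[0,0,0,0,0,0,0.02]]' 25
python3 - <<'E'
from h import *
plan(*hw(-.002,.056),.03,213.57)
snap("wrist","w8")
E
```

```text
time: 15.95
tool_pos: [0.529, 0.1667, 0.1023]
eef_rot: [[-0.836, -0.549, 0.001], [-0.549, 0.836, 0.0], [-0.001, -0.0, -1.0]]
wrist_force: [1.3, -0.6, -0.4]
grip_width: 0.382
time: 16.45
tool_pos: [0.5068, 0.2232, 0.1019]
eef_rot: [[-0.835, -0.55, 0.0], [-0.55, 0.835, -0.0], [-0.0, -0.0, -1.0]]
wrist_force: [0.3, 0.1, -0.3]
grip_width: 0.388
t 16.45 now [0.5068 0.2232 0.1019] phi -146.61 tilt [ 0.0003 -0.0001] grip 34.0 F [ 0.3  0.1 -0.3]
rz -0.18; after it shift mm [ 0.4  0.9 71.9] n>=1.4 q6 -100
```

View pics/w8.png

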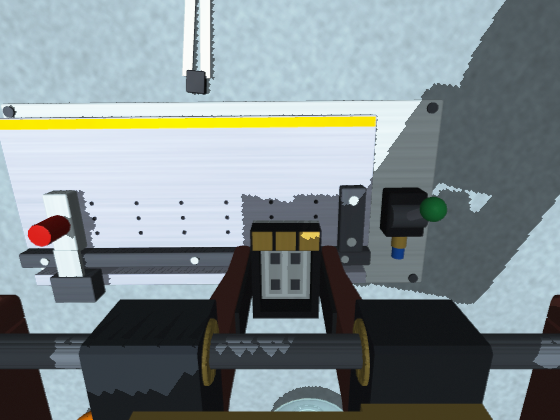

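```bash
python3 -m pendant '[[0,0,-0.2,0.0004,0.0009,0.025,0.02],[0,0,0,0,0,0.025,0.02],[0,0,0,0,0,0.016,0.02],[0,0,0,0,0,0.008,0.02],[0,0,0,0,0,0,0.02],[0,0,0,0,0,0,0.02]]' 25
python3 - <<'E'
from h import *
plan(*hw(.001,.056),.0218,213.57)
snap("wrist","w9")
E
```

```text
time: 17.1
tool_pos: [0.5061, 0.2242, 0.0281]
eef_rot: [[-0.832, -0.554, 0.0], [-0.554, 0.832, 0.0], [-0.001, -0.0, -1.0]]
wrist_force: [1.1, 0.1, 0.0]
grip_width: 0.386
t 17.10 now [0.5061 0.2242 0.0281] phi -146.35 tilt [0.0005 0.0002] grip 33.9 F [1.1 0.1 0. ]
rz 0.08; after it shift mm [-2.7 -0.3  6.3] n>=0.1 q6 -100
```

View pics/w9.png

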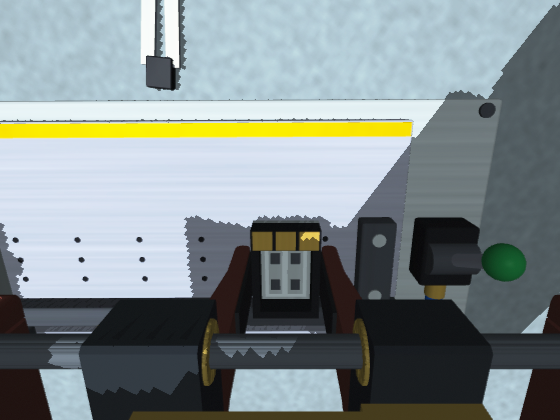

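```bash
python3 -m pendant '[[0,0,0,0,0,0.003,0.02],[0,0,0,0,0,0.003,0.02],[0,0,0,0,0,0,0.02],[0,0,0,0,0,0,0.02]]' 25
python3 -m pendant '[[0,0,0,-0.002,0,0,0.02],[0,0,0,-0.0015,0,0,0.02],[0,0,0,0,0,0,0.02],[0,0,0,0,0,0,0.02]]' 25
python3 - <<'E'
from h import *
plan(*hw(.001,.056),.0218,213.57)
print(wh(env.sense()["tool_pos"]))
E
```

```text
time: 17.55
tool_pos: [0.5056, 0.2246, 0.0217]
eef_rot: [[-0.832, -0.555, 0.0], [-0.555, 0.832, 0.0], [-0.0, -0.0, -1.0]]
wrist_force: [0.0, 0.4, -0.0]
grip_width: 0.383
time: 17.95
tool_pos: [0.5074, 0.2259, 0.0217]
eef_rot: [[-0.832, -0.555, -0.002], [-0.555, 0.832, -0.001], [0.002, 0.0, -1.0]]
wrist_force: [-4.1, -3.2, 6.7]
grip_width: 0.387
t 17.95 now [0.5074 0.2259 0.0217] phi -146.28 tilt [-0.0022 -0.0012] grip 34.0 F [-4.1 -3.2  6.7]
rz 0.15; after it shift mm [-0.7 -0.9 -0.1] n>=0.0 q6 -100
[0.00034019 0.05693897]
```

```bash
python3 -m pendant '[[0,0,0,0,0,0,0.042],[0,0,0,0,0,0,0.042],[0,0,0,0,0,0,0.042],[0,0,0,0,0,-0.004,0.042],[0,0,0,0,0,-0.02,0.042],[0,0,0,0,0,-0.04,0.05],[0,0,0,0,0,-0.04,0.06],[0,0,0,0,0,-0.04,0.06],[0,0,0,0,0,-0.04,0.06],[0,0,0,0,0,0,0.06]]' 25
python3 - <<'E'
from h import *
snap("wrist","w10")
plan(.48,-.1,.21,91.5)
E
```

```text
time: 18.95
tool_pos: [0.5118, 0.2279, 0.2116]
eef_rot: [[-0.832, -0.555, 0.01], [-0.555, 0.832, 0.004], [-0.01, -0.002, -1.0]]
wrist_force: [0.1, 0.2, 0.0]
grip_width: 0.683
t 19.00 now [0.5103 0.2273 0.2089] phi -146.29 tilt [0.006  0.0026] grip 60.2 F [-0.7  0.2 -0.9]
rz 122.21; after it shift mm [-326.4  -38.9   -1.1] n>=6.6 q6 -13
```

View pics/w10.png

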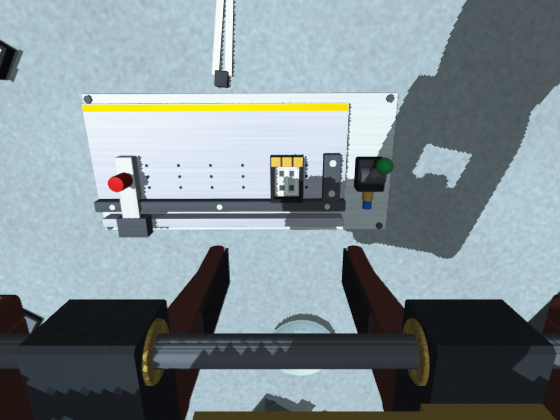

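```bash
python3 -m pendant '[[0,0,8.5,0,0,0,0.06],[0,0,8.5,0,0,0,0.06],[0,0,8.5,0,0,0,0.06],[0,0,8.5,0,0,0,0.06],[0,0,8.5,0,0,0,0.06],[0,0,8.5,0,0,0,0.06],[0,0,8.5,0,0,0,0.06],[0,0,8.5,0,0,0,0.06],[0,0,8.5,0,0,0,0.06],[0,0,8.5,0,0,0,0.06]]'
python3 -m pendant '[[0,0,8.5,0,0,0,0.06],[0,0,8.5,0,0,0,0.06],[0,0,8.5,0,0,0,0.06],[0,0,8.5,0,0,0,0.06],[0,0,3.2,0,0,0,0.06]]'
python3 - <<'E'
from h import *
plan(.5743,-.115,.12,91.5)
E
```

```text
time: 20.0
tool_pos: [0.5075, 0.2261, 0.204]
eef_rot: [[-0.621, 0.784, -0.002], [0.784, 0.621, -0.001], [0.001, -0.003, -1.0]]
wrist_force: [-0.6, 0.5, 0.3]
grip_width: 0.684
time: 20.5
tool_pos: [0.5076, 0.2261, 0.204]
eef_rot: [[-0.021, 1.0, -0.002], [1.0, 0.021, -0.001], [-0.001, -0.002, -1.0]]
wrist_force: [-0.6, 1.2, 0.8]
grip_width: 0.682
t 20.50 now [0.5076 0.2261 0.204 ] phi 91.23 tilt [-0.0025 -0.001 ] grip 59.8 F [-0.6  1.2  0.8]
rz -0.27; after it shift mm [-342.8   57.8   84. ] n>=7.2 q6 -13
```

```bash
python3 -m pendant '[[0,0,0,-0.02,0.0032,0,0.06],[0,0,0,-0.04,0.0065,0,0.06],[0,0,0,-0.045,0.0075,0.005,0.06],[0,0,0,-0.045,0.0075,0.01,0.06],[0,0,0,-0.045,0.0075,0.01,0.06],[0,0,0,-0.045,0.0075,0.015,0.06],[0,0,0,-0.045,0.0075,0.02,0.06],[0,0,0,-0.04,0.007,0.02,0.06],[0,0,0,-0.018,0.0036,0.004,0.06],[0,0,0,0,0,0,0.06]]'
python3 -m pendant '[[0,0,0,0,0,0,0.06],[0,0,0,0,0,0,0.06]]'
python3 - <<'E'
from h import *
plan(.5743,-.115,.12,91.5)
im=snap("wrist","w11")
crop(im,240,150,340,290,4,"pics/w11c.png")
E
```

```text
time: 21.5
tool_pos: [0.5745, -0.1166, 0.1199]
eef_rot: [[-0.023, 1.0, -0.003], [1.0, 0.023, 0.001], [0.001, -0.003, -1.0]]
wrist_force: [0.6, -0.1, 0.5]
grip_width: 0.684
time: 21.7
tool_pos: [0.5752, -0.1135, 0.1221]
eef_rot: [[-0.028, 1.0, 0.0], [1.0, 0.028, 0.0], [0.0, 0.0, -1.0]]
wrist_force: [-0.2, -0.3, -0.1]
grip_width: 0.684
t 21.70 now [ 0.5752 -0.1135  0.1221] phi 91.58 tilt [0.0002 0.0002] grip 60.0 F [-0.2 -0.3 -0.1]
rz 0.08; after it shift mm [-1.5 -1.   2.1] n>=0.1 q6 -13
```

View pics/w11.png

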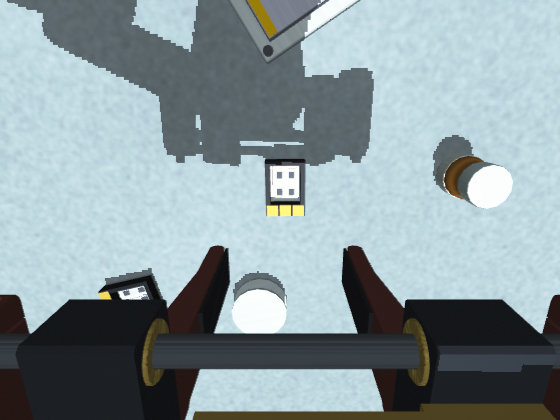

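View pics/w11c.png

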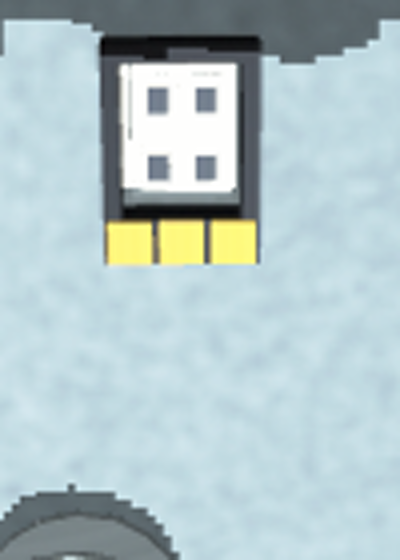

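```bash
python3 - <<'E'
from h import *
P=load("w11")
c,y=mod(P,(105,264),(259,263),(102,52),(260,50),4,240,150)
plan(*c,-.009,np.degrees(y))
E
```

```text
w 33.7 33.0 l 46.7 46.8 c [ 0.5749 -0.1009] yaw 91.8
t 21.75 now [ 0.5754 -0.1134  0.1222] phi 91.60 tilt [0.0006 0.0001] grip 60.0 F [-0.4 -0.2  1. ]
rz -0.22; after it shift mm [ 1.250e+01 -1.000e-01  1.312e+02] n>=2.6 q6 -12
```

```bash
python3 -m pendant '[[0,0,0,0.0128,0,0.02,0.06],[0,0,0,0,0,0.035,0.06],[0,0,0,0,0,0.035,0.06],[0,0,0,0,0,0.025,0.06],[0,0,0,0,0,0.011,0.06],[0,0,0,0,0,0.004,0.05],[0,0,0,0,0,0,0.02],[0,0,0,0,0,0,0.02],[0,0,0,0,0,0,0.02],[0,0,0,0,0,0,0.02]]' 25
python3 -m pendant '[[0,0,0,0,0,0,0.02],[0,0,0,0,0,0,0.02]]' 25
```

```text
time: 22.75
tool_pos: [0.5759, -0.1022, -0.007]
eef_rot: [[-0.026, 1.0, 0.002], [1.0, 0.026, -0.0], [-0.0, 0.002, -1.0]]
wrist_force: [-0.2, 2.9, 7.4]
grip_width: 0.385
time: 22.95
tool_pos: [0.5759, -0.1022, -0.007]
eef_rot: [[-0.026, 1.0, 0.002], [1.0, 0.026, -0.0], [-0.0, 0.002, -1.0]]
wrist_force: [0.3, 1.5, 5.9]
grip_width: 0.381
```

```bash
python3 -m pendant '[[0,0,0,0,0,-0.01,0.02],[0,0,0,0,0,-0.02,0.02],[0,0,0,0,0,-0.03,0.02],[0,0,0,0,0,-0.03,0.02],[0,0,0,0,0,-0.02,0.02],[0,0,0,0,0,0,0.02],[0,0,0,0,0,0,0.02]]' 25
python3 - <<'E'
from h import *
snap("wrist","w12")
plan(*hw(-.002,.002),.10,33.57)
E
```

```text
time: 23.65
tool_pos: [0.5748, -0.1022, 0.1019]
eef_rot: [[-0.026, 1.0, 0.001], [1.0, 0.026, -0.0], [-0.0, 0.001, -1.0]]
wrist_force: [0.1, 0.7, -1.6]
grip_width: 0.386
t 23.70 now [ 0.5742 -0.102   0.101 ] phi 91.50 tilt [-0.001   0.0002] grip 33.6 F [ 0.4  0.2 -1. ]
rz 57.93; after it shift mm [ 123.3 -255.2    1. ] n>=5.7 q6 75
```

View pics/w12.png

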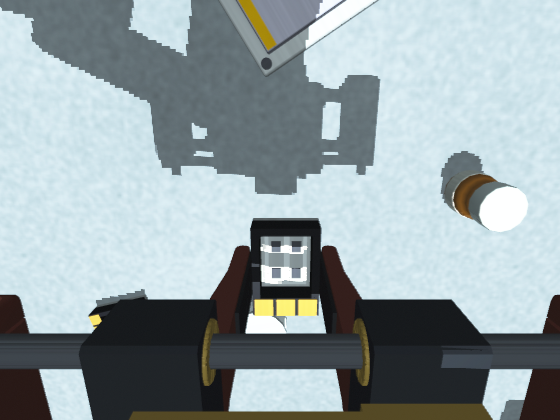

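```bash
python3 -m pendant '[[0,0,8.5,0,0,0,0.02],[0,0,8.5,0,0,0,0.02],[0,0,8.5,0,0,0,0.02],[0,0,8.5,0,0,0,0.02],[0,0,8.5,0,0,0,0.02],[0,0,8.5,0,0,0,0.02],[0,0,6.9,0,0,0,0.02],[0,0,0,0.01,-0.0207,0,0.02],[0,0,0,0.0165,-0.0341,0,0.02],[0,0,0,0.0165,-0.0341,0,0.02]]' 25
python3 -m pendant '[[0,0,0,0.0165,-0.0341,0,0.02],[0,0,0,0.0165,-0.0341,0,0.02],[0,0,0,0.0165,-0.0341,0,0.02],[0,0,0,0.0165,-0.0341,0,0.02],[0,0,0,0.0143,-0.0298,0,0.02],[0,0,0,0,0,0,0.02],[0,0,0,0,0,0,0.02]]' 25
python3 - <<'E'
from h import *
snap("wrist","w13")
plan(*hw(-.002,.002),.03,33.57)
E
```

```text
time: 24.7
tool_pos: [0.5602, -0.0037, 0.0999]
eef_rot: [[0.834, 0.552, -0.003], [0.552, -0.834, 0.0], [-0.002, -0.002, -1.0]]
wrist_force: [0.4, 0.1, -0.2]
grip_width: 0.388
time: 25.4
tool_pos: [0.5353, 0.1788, 0.1003]
eef_rot: [[0.832, 0.555, -0.002], [0.555, -0.832, -0.001], [-0.003, -0.001, -1.0]]
wrist_force: [1.0, -0.5, -1.0]
grip_width: 0.386
t 25.45 now [0.5356 0.178  0.1005] phi 33.64 tilt [-0.0021 -0.0009] grip 33.8 F [-0.1 -0.4 -0.7]
rz 0.07; after it shift mm [ 0.6 -0.5 70.5] n>=1.4 q6 75
```

View pics/w13.png

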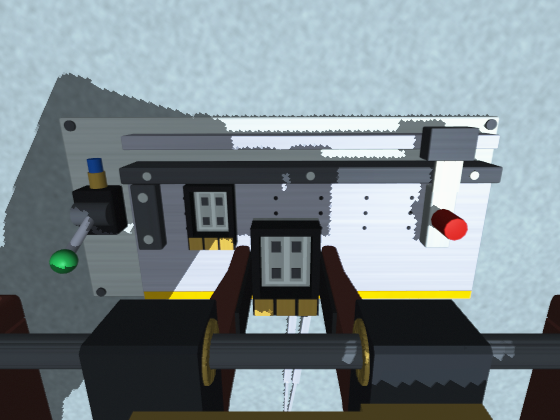

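```bash
python3 -m pendant '[[0,0,0,-0.0005,-0.0005,0.025,0.02],[0,0,0,0,0,0.025,0.02],[0,0,0,0,0,0.015,0.02],[0,0,0,0,0,0.007,0.02],[0,0,0,0,0,0.003,0.02],[0,0,0,0,0,0,0.02],[0,0,0,0,0,0,0.02]]' 25
python3 - <<'E'
from h import *
plan(*hw(.001,.002),.0225,33.57)
print(wh(env.sense()["tool_pos"]))
E
```

```text
time: 26.15
tool_pos: [0.5364, 0.1788, 0.0274]
eef_rot: [[0.833, 0.553, 0.001], [0.553, -0.833, 0.0], [0.001, 0.0, -1.0]]
wrist_force: [0.1, -0.2, -0.9]
grip_width: 0.38
t 26.15 now [0.5364 0.1788 0.0274] phi 33.60 tilt [0.0013 0.0004] grip 33.4 F [ 0.1 -0.2 -0.9]
rz 0.03; after it shift mm [ 2.6 -0.3  4.9] n>=0.1 q6 75
[-0.00156263  0.00171623]
```

```bash
python3 -m pendant '[[0,0,0,0,0,0.003,0.02],[0,0,0,0,0,0.003,0.02],[0,0,0,0,0,0,0.02],[0,0,0,0,0,0,0.02],[0,0,0,0.002,0,0,0.02],[0,0,0,0.0015,0,0,0.02],[0,0,0,0,0,0,0.02],[0,0,0,0,0,0,0.02]]' 25
python3 - <<'E'
from h import *
plan(*hw(.001,.002),.0225,33.57)
print(wh(env.sense()["tool_pos"]))
E
```

```text
time: 26.95
tool_pos: [0.5366, 0.1792, 0.0224]
eef_rot: [[0.832, 0.554, -0.004], [0.554, -0.832, -0.002], [-0.005, -0.0, -1.0]]
wrist_force: [-11.1, -9.7, 25.1]
grip_width: 0.381
t 26.95 now [0.5366 0.1792 0.0224] phi 33.64 tilt [-0.0039 -0.0025] grip 33.4 F [-11.1  -9.7  25.1]
rz 0.07; after it shift mm [ 2.2 -0.1 -0.1] n>=0.0 q6 75
[-0.00123798  0.00189129]
```

```bash
python3 -m pendant '[[0,0,0,-0.0012,0,-0.0015,0.02],[0,0,0,0,0,0,0.02],[0,0,0,0,0,0,0.02]]' 25
python3 -m pendant '[[0,0,0,0,0,0,0.042],[0,0,0,0,0,0,0.042],[0,0,0,0,0,0,0.042],[0,0,0,0,0,-0.004,0.042],[0,0,0,0,0,-0.02,0.042],[0,0,0,0,0,-0.04,0.05],[0,0,0,0,0,-0.04,0.06],[0,0,0,0,0,-0.04,0.06],[0,0,0,0,0,-0.04,0.06],[0,0,0,0,0,0,0.06]]' 25
python3 - <<'E'
from h import *
snap("wrist","w14")
plan(.4,-.214,.12,15)
E
```

```text
time: 27.25
tool_pos: [0.5376, 0.18, 0.0224]
eef_rot: [[0.833, 0.554, -0.0], [0.554, -0.833, -0.0], [-0.0, 0.0, -1.0]]
wrist_force: [-1.8, -1.8, 6.8]
grip_width: 0.381
time: 28.25
tool_pos: [0.541, 0.1811, 0.2121]
eef_rot: [[0.833, 0.553, 0.01], [0.553, -0.833, 0.003], [0.01, 0.003, -1.0]]
wrist_force: [0.3, -0.2, 1.0]
grip_width: 0.684
t 28.30 now [0.5395 0.1807 0.2093] phi 33.61 tilt [0.006  0.0019] grip 60.2 F [-0.5  0.2  0.2]
rz 18.61; after it shift mm [-236.8  345.1   89.3] n>=8.6 q6 47
```

View pics/w14.png

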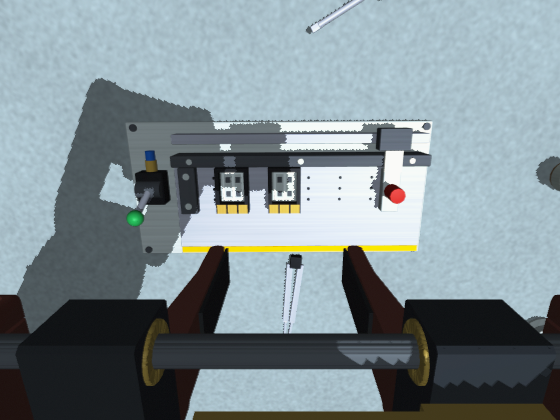

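```bash
python3 -m pendant '[[0,0,8.5,0,0,0,0.06],[0,0,8.5,0,0,0,0.06],[0,0,1.6,0,0,0,0.06],[0,0,0,-0.015,0.022,0,0.06],[0,0,0,-0.024,0.035,0.005,0.06],[0,0,0,-0.024,0.035,0.005,0.06],[0,0,0,-0.024,0.035,0.01,0.06],[0,0,0,-0.024,0.035,0.01,0.06],[0,0,0,-0.024,0.035,0.01,0.06],[0,0,0,-0.024,0.035,0.01,0.06]]'
python3 -m pendant '[[0,0,0,-0.024,0.035,0.01,0.06],[0,0,0,-0.024,0.035,0.01,0.06],[0,0,0,-0.024,0.035,0.01,0.06],[0,0,0,-0.005,0.008,0,0.06],[0,0,0,0,0,0,0.06],[0,0,0,0,0,0,0.06]]'
python3 - <<'E'
from h import *
plan(.4,-.22,.12,15)
im=snap("wrist","w15")
E
```

```text
time: 29.3
tool_pos: [0.4428, -0.0865, 0.1551]
eef_rot: [[0.965, 0.262, -0.001], [0.262, -0.965, 0.0], [-0.001, -0.001, -1.0]]
wrist_force: [0.2, -1.3, -0.4]
grip_width: 0.686
time: 29.9
tool_pos: [0.399, -0.2137, 0.1259]
eef_rot: [[0.966, 0.26, -0.001], [0.26, -0.966, 0.001], [-0.0, -0.001, -1.0]]
wrist_force: [0.9, 0.2, -1.0]
grip_width: 0.679
t 29.90 now [ 0.399  -0.2137  0.1259] phi 15.06 tilt [-0.0006  0.0006] grip 59.6 F [ 0.9  0.2 -1. ]
rz 0.06; after it shift mm [-0.6  6.4  5.9] n>=0.2 q6 46
```

View pics/w15.png

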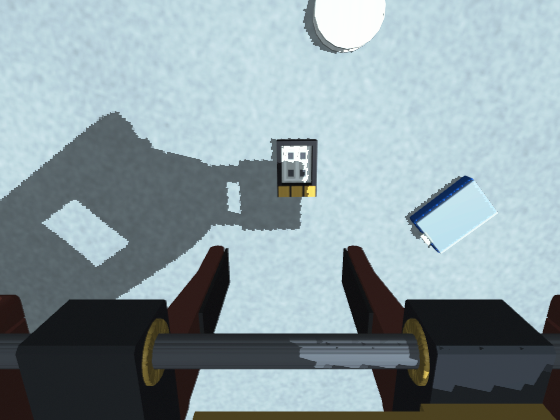

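```bash
python3 - <<'E'
from h import *
im=cv2.imread("pics/w15.png")[:,:,::-1]
crop(im,260,125,335,210,6,"pics/w15c.png")
E
```

```text
(no output)
```

View pics/w15c.png

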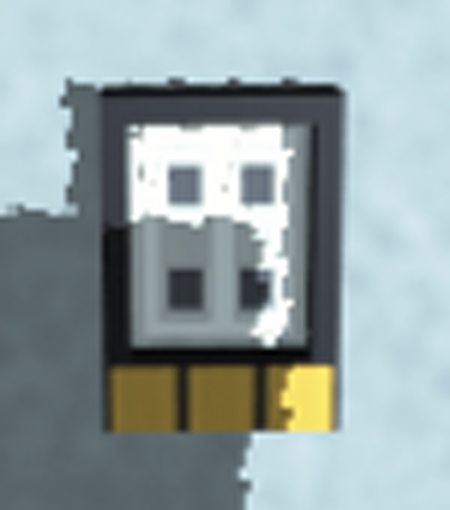

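```bash
python3 - <<'E'
from h import *
P=load("w15")
c,y=mod(P,(339,432),(106,432),(343,94),(103,94),6,260,125)
plan(*c,-.008,np.degrees(y))
E
```

```text
w 33.9 33.2 l 48.5 48.5 c [ 0.4291 -0.2144] yaw 15.5
t 29.95 now [ 0.3993 -0.2134  0.1261] phi 15.10 tilt [-0.0001  0.0003] grip 60.3 F [ 0.7 -1.  -0.6]
rz -0.43; after it shift mm [ 28.4   9.  134.1] n>=2.7 q6 48
```

```bash
python3 -m pendant '[[0,0,-0.4,0.014,0.0045,0.02,0.06],[0,0,0,0.0144,0.0045,0.035,0.06],[0,0,0,0,0,0.035,0.06],[0,0,0,0,0,0.025,0.06],[0,0,0,0,0,0.01,0.06],[0,0,0,0,0,0.005,0.06],[0,0,0,0,0,0.0,0.06]]' 25
python3 - <<'E'
from h import *
plan(.4291,-.2144,-.0075,15.5)
E
```

```text
time: 30.65
tool_pos: [0.4292, -0.2151, -0.0036]
eef_rot: [[0.964, 0.267, 0.0], [0.267, -0.964, -0.0], [0.0, 0.0, -1.0]]
wrist_force: [-0.2, -0.3, 0.6]
grip_width: 0.682
t 30.65 now [ 0.4292 -0.2151 -0.0036] phi 15.47 tilt [ 0.0003 -0.0001] grip 59.9 F [-0.2 -0.3  0.6]
rz -0.03; after it shift mm [ 0.  -0.7  3.9] n>=0.1 q6 48
```

```bash
python3 -m pendant '[[0,0,0,0,0,0.003,0.05],[0,0,0,0,0,0,0.02],[0,0,0,0,0,0,0.02],[0,0,0,0,0,0,0.02],[0,0,0,0,0,0,0.02],[0,0,0,0,0,0,0.02],[0,0,0,0,0,0,0.02],[0,0,0,0,0,0,0.02]]' 25
python3 -m pendant '[[0,0,0,0,0,-0.01,0.02],[0,0,0,0,0,-0.02,0.02],[0,0,0,0,0,-0.03,0.02],[0,0,0,0,0,-0.03,0.02],[0,0,0,0,0,-0.02,0.02],[0,0,-8.5,0,0,0,0.02],[0,0,-8.5,0,0,0,0.02],[0,0,-1.1,0,0,0,0.02]]' 25
python3 - <<'E'
from h import *
plan(*hw(-.003,-.052),.10,33.57)
snap("wrist","w16")
E
```

```text
time: 31.45
tool_pos: [0.4291, -0.2158, -0.0063]
eef_rot: [[0.964, 0.266, 0.001], [0.266, -0.964, -0.0], [0.001, 0.001, -1.0]]
wrist_force: [-1.5, -0.2, 6.4]
grip_width: 0.383
time: 32.25
tool_pos: [0.4287, -0.2156, 0.1039]
eef_rot: [[0.833, 0.554, 0.001], [0.554, -0.833, -0.0], [0.0, 0.001, -1.0]]
wrist_force: [-0.3, 0.2, -1.0]
grip_width: 0.384
t 32.25 now [ 0.4287 -0.2156  0.1039] phi 33.62 tilt [ 0.0006 -0.0003] grip 33.7 F [-0.3  0.2 -1. ]
rz 0.05; after it shift mm [ 306.4 -215.4    3.9] n>=7.5 q6 70
```

View pics/w16.png

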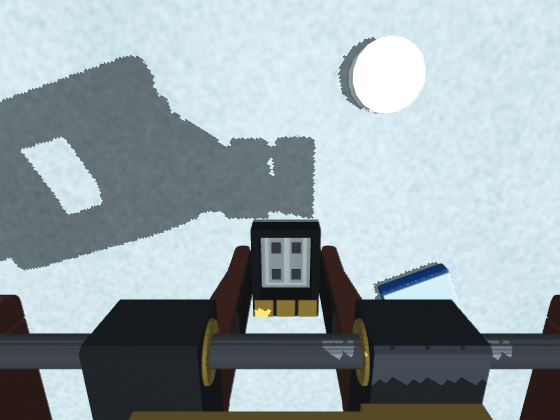

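```bash
python3 -m pendant '[[0,0,0,0.017,-0.012,0,0.02],[0,0,0,0.034,-0.0239,0,0.02],[0,0,0,0.034,-0.0239,0,0.02],[0,0,0,0.034,-0.0239,0,0.02],[0,0,0,0.034,-0.0239,0,0.02],[0,0,0,0.034,-0.0239,0,0.02],[0,0,0,0.034,-0.0239,0,0.02],[0,0,0,0.034,-0.0239,0,0.02],[0,0,0,0.034,-0.0239,0,0.02],[0,0,0,0.0174,-0.0122,0,0.02]]' 25
python3 -m pendant '[[0,0,0,0,0,0,0.02],[0,0,0,0,0,0,0.02]]' 25
python3 - <<'E'
from h import *
plan(*hw(-.003,-.052),.027,33.57)
snap("wrist","w17")
E
```

```text
time: 33.3
tool_pos: [0.5663, 0.1362, 0.1032]
eef_rot: [[0.835, 0.55, 0.001], [0.55, -0.835, 0.001], [0.001, -0.0, -1.0]]
wrist_force: [0.4, -0.7, -1.5]
grip_width: 0.383
time: 33.5
tool_pos: [0.5646, 0.1331, 0.1027]
eef_rot: [[0.834, 0.551, -0.001], [0.551, -0.834, -0.0], [-0.001, -0.0, -1.0]]
wrist_force: [-0.7, -0.2, -1.0]
grip_width: 0.384
t 33.50 now [0.5646 0.1331 0.1027] phi 33.45 tilt [-0.0013 -0.0005] grip 33.7 F [-0.7 -0.2 -1. ]
rz -0.12; after it shift mm [ 0.3 -0.  75.7] n>=1.5 q6 70
```

View pics/w17.png

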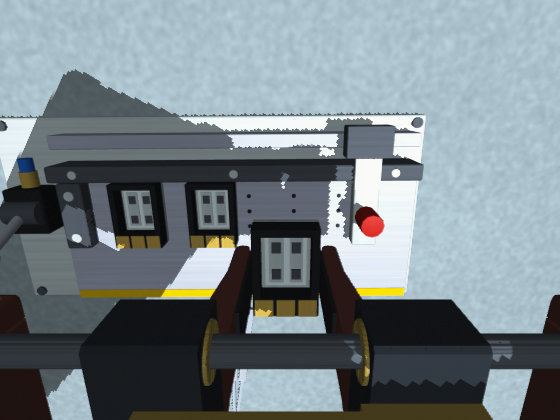

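```bash
python3 -m pendant '[[0,0,0,0,0,0.025,0.02],[0,0,0,0,0,0.025,0.02],[0,0,0,0,0,0.017,0.02],[0,0,0,0,0,0.008,0.02],[0,0,0,0,0,0.003,0.02],[0,0,0,0,0,0,0.02],[0,0,0,0,0,0,0.02]]' 25
python3 - <<'E'
from h import *
plan(*hw(.001,-.052),.024,33.57)
print(wh(env.sense()["tool_pos"]))
E
```

```text
time: 34.25
tool_pos: [0.566, 0.133, 0.026]
eef_rot: [[0.834, 0.552, 0.001], [0.552, -0.834, 0.0], [0.001, 0.0, -1.0]]
wrist_force: [-0.2, 1.2, -0.6]
grip_width: 0.388
t 34.25 now [0.566 0.133 0.026] phi 33.48 tilt [0.0012 0.0002] grip 34.0 F [-0.2  1.2 -0.6]
rz -0.09; after it shift mm [ 3.2 -0.8  2. ] n>=0.1 q6 70
[-0.00224452 -0.05279108]
```

```bash
python3 -m pendant '[[0,0,0,0,0,0.002,0.02],[0,0,0,0,0,0.001,0.02],[0,0,0,0,0,0,0.02],[0,0,0,0.0015,0,0,0.02],[0,0,0,0.0015,0,0,0.02],[0,0,0,0.001,0,0,0.02],[0,0,0,0,0,0,0.02],[0,0,0,0,0,0,0.02]]' 25
python3 - <<'E'
from h import *
plan(*hw(.001,-.052),.024,33.57)
print(wh(env.sense()["tool_pos"]))
E
```

```text
time: 35.05
tool_pos: [0.5661, 0.1334, 0.0237]
eef_rot: [[0.833, 0.553, -0.005], [0.553, -0.833, -0.003], [-0.006, -0.0, -1.0]]
wrist_force: [-11.8, -11.6, 22.6]
grip_width: 0.386
t 35.05 now [0.5661 0.1334 0.0237] phi 33.54 tilt [-0.0051 -0.003 ] grip 33.9 F [-11.8 -11.6  22.6]
rz -0.03; after it shift mm [ 2.9 -0.6 -0.3] n>=0.1 q6 70
[-0.00193042 -0.05258865]
```

```bash
python3 -m pendant '[[0,0,0,-0.001,0,-0.002,0.02],[0,0,0,0,0,0,0.02],[0,0,0,0,0,0,0.02]]' 25
python3 - <<'E'
from h import *
plan(*hw(.001,-.052),.024,33.57)
print(wh(env.sense()["tool_pos"]))
im=snap("wrist","w18")
E
```

```text
time: 35.35
tool_pos: [0.5683, 0.1351, 0.0243]
eef_rot: [[0.834, 0.552, 0.001], [0.552, -0.834, 0.0], [0.001, 0.0, -1.0]]
wrist_force: [-0.0, -0.3, -0.7]
grip_width: 0.387
t 35.35 now [0.5683 0.1351 0.0243] phi 33.51 tilt [0.0009 0.0003] grip 34.0 F [-0.  -0.3 -0.7]
rz -0.06; after it shift mm [ 0.2 -0.4  0.3] n>=0.0 q6 70
[ 0.0008151  -0.05235164]
```

View pics/w18.png

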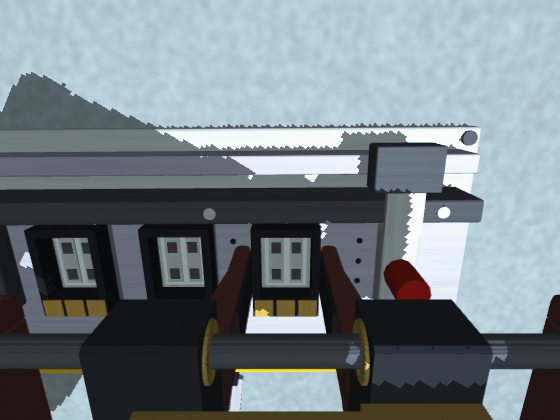

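```bash
python3 -m pendant '[[0,0,0,0.001,0,0,0.02],[0,0,0,0.001,0,0,0.02],[0,0,0,0,0,0,0.02],[0,0,0,0,0,0,0.02]]' 25
python3 - <<'E'
from h import *
plan(*hw(.001,-.052),.024,33.57)
print(wh(env.sense()["tool_pos"]))
im=snap("wrist","w19")
E
```

```text
time: 35.8
tool_pos: [0.5685, 0.1356, 0.0238]
eef_rot: [[0.834, 0.552, -0.002], [0.552, -0.834, -0.001], [-0.002, -0.001, -1.0]]
wrist_force: [-4.4, -3.4, 1.5]
grip_width: 0.386
t 35.80 now [0.5685 0.1356 0.0238] phi 33.52 tilt [-0.0023 -0.0008] grip 33.9 F [-4.4 -3.4  1.5]
rz -0.05; after it shift mm [-0.3 -0.1 -0.2] n>=0.0 q6 70
[ 0.00125777 -0.05210593]
```

```bash
python3 - <<'E'
from h import *
im=cv2.imread("pics/w19.png")[:,:,::-1]
crop(im,0,180,380,330,2.1,"pics/w19c.png")
E
```

```text
(no output)
```

View pics/w19c.png

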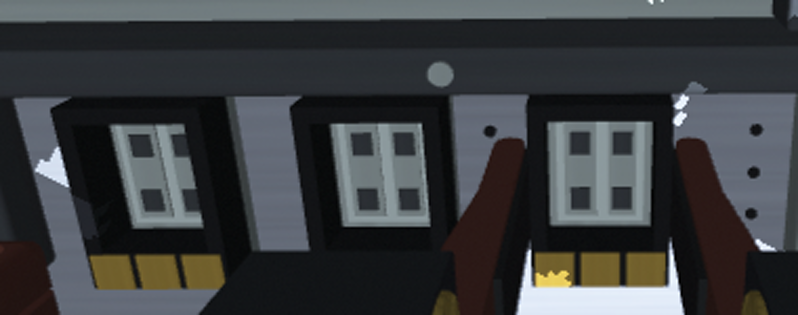

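```bash
python3 -m pendant '[[0,0,0,0,0,0,0.042],[0,0,0,0,0,0,0.042],[0,0,0,0,0,0,0.042],[0,0,0,0,0,-0.004,0.042],[0,0,0,0,0,-0.02,0.042],[0,0,0,0,0,-0.03,0.042],[0,0,0,-0.024,0,-0.01,0.02],[0,0,0,-0.024,0,0,0.0],[0,0,0,0,0,0,0.0],[0,0,0,0,0,0,0.0]]' 25
python3 -m pendant '[[0,0,0,0,0,0,0],[0,0,0,0,0,0,0]]' 25
python3 - <<'E'
from h import *
plan(*hw(-.045,-.052),.024,33.57)
print(wh(env.sense()["tool_pos"]))
im=snap("wrist","w20")
E
```

```text
time: 36.85
tool_pos: [0.5302, 0.1096, 0.0886]
eef_rot: [[0.834, 0.552, 0.001], [0.552, -0.834, 0.0], [0.001, 0.0, -1.0]]
wrist_force: [0.8, -0.2, 0.2]
grip_width: 0.153
time: 37.05
tool_pos: [0.5304, 0.11, 0.088]
eef_rot: [[0.834, 0.552, 0.001], [0.552, -0.834, 0.0], [0.001, 0.0, -1.0]]
wrist_force: [-0.4, 0.5, -0.0]
grip_width: 0.009
t 37.05 now [0.5304 0.11   0.088 ] phi 33.53 tilt [0.0006 0.0002] grip 0.7 F [-0.4  0.5 -0. ]
rz -0.04; after it shift mm [-0.4 -0.4 64. ] n>=1.3 q6 68
[-0.04462857 -0.05237712]
```

View pics/w20.png

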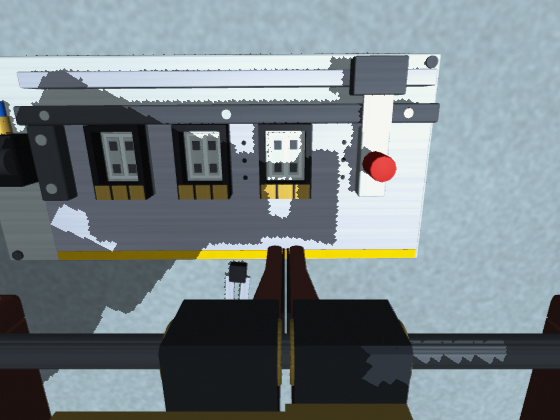

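```bash
python3 -m pendant '[[0,0,0,0,0,0.03,0],[0,0,0,0,0,0.025,0],[0,0,0,0,0,0.008,0],[0,0,0,0.005,0,0,0],[0,0,0,0.003,0,0,0],[0,0,0,0.002,0,0,0],[0,0,0,0.002,0,0,0],[0,0,0,0,0,0,0]]' 25
python3 - <<'E'
from h import *
plan(*hw(-.033,-.052),.024,33.57)
print(wh(env.sense()["tool_pos"]))
E
```

```text
time: 37.9
tool_pos: [0.5391, 0.1157, 0.026]
eef_rot: [[0.834, 0.552, -0.001], [0.552, -0.834, -0.001], [-0.001, 0.0, -1.0]]
wrist_force: [-4.2, -4.4, 4.3]
grip_width: 0.005
t 37.90 now [0.5391 0.1157 0.026 ] phi 33.53 tilt [-0.0009 -0.0008] grip 0.4 F [-4.2 -4.4  4.3]
rz -0.04; after it shift mm [ 1.2 -0.4  2. ] n>=0.0 q6 69
[-0.03421977 -0.05244563]
```

```bash
python3 -m pendant '[[0,0,0,0.001,0,0,0],[0,0,0,0.001,0,0,0],[0,0,0,0,0,0,0],[0,0,0,0,0,0,0]]' 25
python3 - <<'E'
from h import *
print(wh(env.sense()["tool_pos"]),env.sense()["wrist_force"])
E
python3 -m pendant '[[0,0,0,-0.008,0,0,0],[0,0,0,-0.006,0,0,0],[0,0,0,0,-0.025,0,0],[0,0,0,0,-0.029,0,0],[0,0,0,0.006,0,0,0],[0,0,0,0.004,0,0,0],[0,0,0,0.002,0,0,0],[0,0,0,0.0,0,0,0]]' 25
python3 - <<'E'
from h import *
print(wh(env.sense()["tool_pos"]),env.sense()["wrist_force"])
E
```

```text
time: 38.3
tool_pos: [0.5391, 0.1157, 0.0259]
eef_rot: [[0.834, 0.552, -0.004], [0.552, -0.834, -0.002], [-0.005, -0.001, -1.0]]
wrist_force: [-6.6, -9.2, 9.1]
grip_width: 0.005
[-0.03422448 -0.05234026] [-6.59908669 -9.17447266  9.05073812]
time: 39.1
tool_pos: [0.5091, 0.1603, 0.025]
eef_rot: [[0.834, 0.552, -0.002], [0.552, -0.834, -0.001], [-0.002, -0.001, -1.0]]
wrist_force: [-5.3, -0.7, 3.5]
grip_width: 0.004
[-0.03454474  0.00135802] [-5.29220081 -0.66836309  3.48993006]
```

```bash
python3 -m pendant '[[0,0,0,0.001,0,0,0],[0,0,0,0.001,0,0,0],[0,0,0,0,0,0,0],[0,0,0,0,0,0,0]]' 25
python3 - <<'E'
from h import *
print(wh(env.sense()["tool_pos"]),env.sense()["wrist_force"])
E
python3 -m pendant '[[0,0,0,-0.008,0,0,0],[0,0,0,-0.006,0,0,0],[0,0,0,0,-0.025,0,0],[0,0,0,0,-0.029,0,0],[0,0,0,0.006,0,0,0],[0,0,0,0.004,0,0,0],[0,0,0,0.002,0,0,0],[0,0,0,0.001,0,0,0],[0,0,0,0.001,0,0,0],[0,0,0,0,0,0,0]]' 25
python3 - <<'E'
from h import *
print(wh(env.sense()["tool_pos"]),env.sense()["wrist_force"])
im=snap("wrist","w21")
E
```

```text
time: 39.5
tool_pos: [0.5091, 0.1603, 0.0249]
eef_rot: [[0.834, 0.551, -0.005], [0.551, -0.834, -0.002], [-0.006, -0.001, -1.0]]
wrist_force: [-9.0, -4.9, 9.0]
grip_width: 0.006
[-0.03450719  0.00137515] [-8.96914825 -4.9184241   9.00386884]
time: 40.5
tool_pos: [0.4791, 0.2051, 0.0247]
eef_rot: [[0.834, 0.551, -0.006], [0.551, -0.834, -0.003], [-0.007, -0.001, -1.0]]
wrist_force: [-9.5, -3.5, 7.9]
grip_width: -0.0
[-0.03481449  0.05526955] [-9.47333154 -3.47528015  7.90338136]
```

View pics/w21.png

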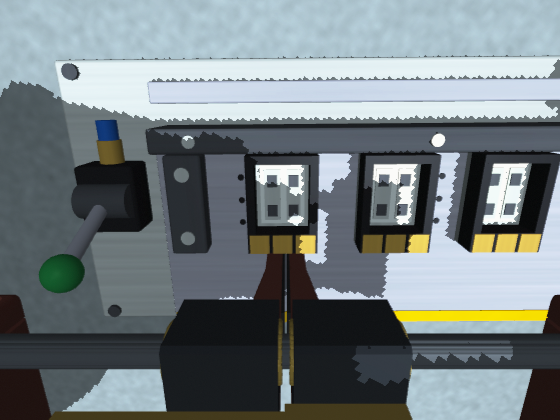

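```bash
python3 -m pendant '[[0,0,0,-0.01,0,0,0],[0,0,0,-0.005,0,-0.03,0],[0,0,0,0,0,-0.03,0.03],[0,0,0,0.005,0.03,-0.01,0.05],[0,0,0,0.009,0.045,0,0.05],[0,0,0,0.009,0.045,0,0.05],[0,0,0,0.009,0.04,0,0.05],[0,0,0,0,0,0,0.05],[0,0,0,0,0,0,0.05]]' 20
python3 - <<'E'
from h import *
plan(*hw(0,-.1095),.040,33.8)
snap("wrist","w22")
E
```

```text
time: 41.45
tool_pos: [0.5845, 0.0818, 0.0949]
eef_rot: [[0.835, 0.55, 0.0], [0.55, -0.835, 0.0], [0.0, 0.0, -1.0]]
wrist_force: [0.2, 0.3, 0.1]
grip_width: 0.56
t 41.45 now [0.5845 0.0818 0.0949] phi 33.35 tilt [0.0004 0.0002] grip 49.2 F [0.2 0.3 0.1]
rz -0.45; after it shift mm [15.1  3.8 54.9] n>=1.1 q6 64
```

View pics/w22.png

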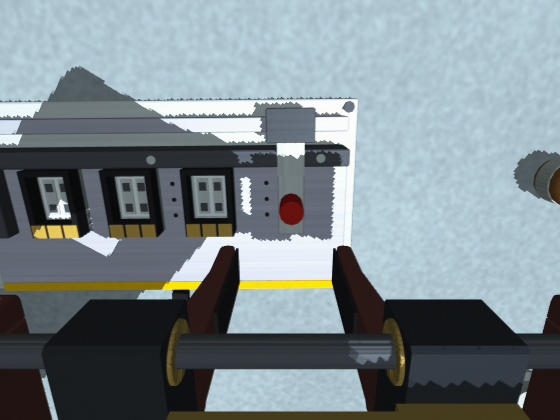

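```bash
python3 -m pendant '[[0,0,-0.4,0.015,0.003,0.01,0.05],[0,0,0,0,0,0.02,0.05],[0,0,0,0,0,0.02,0.05],[0,0,0,0,0,0.003,0.03],[0,0,0,0,0,0,0.01],[0,0,0,0,0,0,0.01],[0,0,0,0,0,0,0.01],[0,0,0,0,0,0,0.01],[0,0,0,0,0,0,0.01]]' 20
python3 - <<'E'
from h import *
plan(*hw(0,-.016),.040,33.8)
print(wh(env.sense()["tool_pos"]))
E
```

```text
time: 42.4
tool_pos: [0.5991, 0.0889, 0.0431]
eef_rot: [[0.83, 0.558, 0.002], [0.558, -0.83, 0.0], [0.002, 0.001, -1.0]]
wrist_force: [0.1, -0.6, 5.6]
grip_width: 0.176
t 42.40 now [0.5991 0.0889 0.0431] phi 33.90 tilt [0.0019 0.0001] grip 15.4 F [ 0.1 -0.6  5.6]
rz 0.10; after it shift mm [ -0.6 -91.9   3.1] n>=1.8 q6 73
[ 0.0009553  -0.10788781]
```

```bash
python3 -m pendant '[[0,0,0,0,-0.004,0,0.01],[0,0,0,0,-0.008,0,0.01],[0,0,0,0,-0.008,0,0.01],[0,0,0,0,-0.006,0,0.01],[0,0,0,0,-0.006,0,0.01],[0,0,0,0,-0.006,0,0.01],[0,0,0,0,-0.006,0,0.01],[0,0,0,0,-0.006,0,0.01],[0,0,0,0,-0.006,0,0.01],[0,0,0,0,-0.006,0,0.01]]' 20
python3 - <<'E'
from h import *
plan(*hw(0,-.016),.040,33.8)
print(wh(env.sense()["tool_pos"]))
snap("wrist","w23")
E
```

```text
time: 43.4
tool_pos: [0.5646, 0.1404, 0.0431]
eef_rot: [[0.83, 0.558, 0.002], [0.558, -0.83, -0.0], [0.002, 0.001, -1.0]]
wrist_force: [1.1, -4.4, 6.8]
grip_width: 0.177
t 43.40 now [0.5646 0.1404 0.0431] phi 33.91 tilt [ 0.0023 -0.0002] grip 15.6 F [ 1.1 -4.4  6.8]
rz 0.11; after it shift mm [ -0.5 -29.9   3.1] n>=0.6 q6 73
[ 0.00063978 -0.0459221 ]
```

View pics/w23.png

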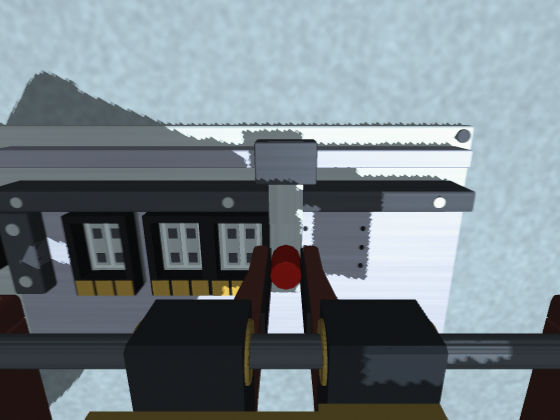

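```bash
python3 -m pendant '[[0,0,0,0,-0.004,0,0.01],[0,0,0,0,-0.005,0,0.01],[0,0,0,0,-0.005,0,0.01],[0,0,0,0,-0.005,0,0.01],[0,0,0,0,-0.003,0,0.01],[0,0,0,0,-0.003,0,0.01],[0,0,0,0,0,0,0.01],[0,0,0,0,0,0,0.01]]' 20
python3 - <<'E'
from h import *
plan(*hw(0,-.016),.040,33.8)
print(wh(env.sense()["tool_pos"]))
snap("wrist","w24")
E
```

```text
time: 44.25
tool_pos: [0.5504, 0.1614, 0.0431]
eef_rot: [[0.83, 0.558, 0.002], [0.558, -0.83, 0.0], [0.002, 0.001, -1.0]]
wrist_force: [0.7, -1.8, 7.4]
grip_width: 0.174
t 44.25 now [0.5504 0.1614 0.0431] phi 33.91 tilt [0.0017 0.0003] grip 15.3 F [ 0.7 -1.8  7.4]
rz 0.11; after it shift mm [-0.5 -4.6  3.1] n>=0.1 q6 73
[ 0.00047122 -0.02056994]
```

View pics/w24.png

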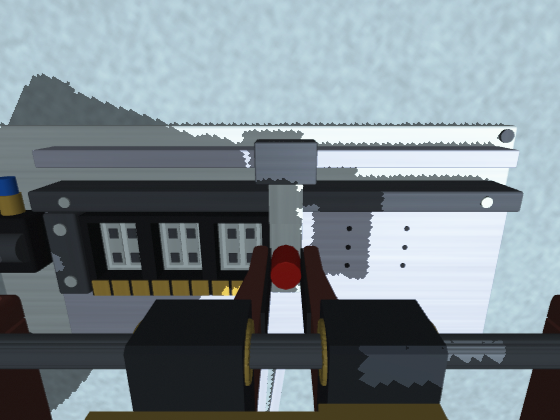

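```bash
python3 -m pendant '[[0,0,0,0,-0.001,0,0.01],[0,0,0,0,-0.001,0,0.01],[0,0,0,0,-0.001,0,0.01],[0,0,0,0,0,0,0.01]]' 20
python3 - <<'E'
from h import *
s=env.sense();print(wh(s["tool_pos"]),s["wrist_force"])
E
python3 -m pendant '[[0,0,0,0,-0.001,0,0.01],[0,0,0,0,-0.001,0,0.01],[0,0,0,0,0,0,0.01],[0,0,0,0,0,0,0.01]]' 20
python3 - <<'E'
from h import *
s=env.sense();print(wh(s["tool_pos"]),s["wrist_force"])
E
```

```text
time: 44.7
tool_pos: [0.5489, 0.1636, 0.0431]
eef_rot: [[0.83, 0.558, 0.002], [0.558, -0.83, 0.0], [0.002, 0.001, -1.0]]
wrist_force: [0.2, -2.7, 7.5]
grip_width: 0.17
[ 0.00043571 -0.0178707 ] [ 0.2069194  -2.72927099  7.46567833]
time: 45.1
tool_pos: [0.5479, 0.1652, 0.0431]
eef_rot: [[0.83, 0.558, 0.002], [0.558, -0.83, -0.0], [0.002, 0.001, -1.0]]
wrist_force: [1.3, -3.5, 7.3]
grip_width: 0.173
[ 0.00045131 -0.01601697] [ 1.26135072 -3.46768606  7.28058808]
```

```bash
python3 -m pendant '[[0,0,0,0,-0.001,0,0.01],[0,0,0,0,-0.001,0,0.01],[0,0,0,0,0,0,0.01],[0,0,0,0,0,0,0.01]]' 20
python3 - <<'E'
from h import *
s=env.sense();print(wh(s["tool_pos"]),s["wrist_force"])
E
python3 -m pendant '[[0,0,0,0,-0.001,0,0.01],[0,0,0,0,-0.001,0,0.01],[0,0,0,0,0,0,0.01],[0,0,0,0,0,0,0.01]]' 20
python3 - <<'E'
from h import *
s=env.sense();print(wh(s["tool_pos"]),s["wrist_force"])
snap("wrist","w25")
E
```

```text
time: 45.5
tool_pos: [0.5478, 0.1653, 0.0431]
eef_rot: [[0.83, 0.558, 0.004], [0.558, -0.83, -0.002], [0.002, 0.004, -1.0]]
wrist_force: [5.8, -13.6, 6.2]
grip_width: 0.172
[ 0.00050965 -0.01588563] [  5.83075978 -13.55366461   6.1963953 ]
time: 45.9
tool_pos: [0.5478, 0.1655, 0.0432]
eef_rot: [[0.829, 0.559, 0.006], [0.559, -0.829, -0.004], [0.003, 0.006, -1.0]]
wrist_force: [10.6, -22.8, 4.0]
grip_width: 0.174
[ 0.00055056 -0.01575437] [ 10.64108895 -22.83703535   4.04123053]
```

View pics/w25.png

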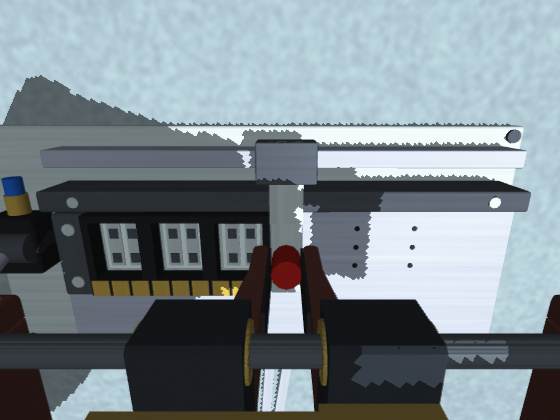

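```bash
python3 -m pendant '[[0,0,0,0,0.0012,0,0.01],[0,0,0,0,0.0013,0,0.01],[0,0,0,0,0,0,0.01],[0,0,0,0,0,0,0.01]]' 20
python3 -m pendant '[[0,0,0,0,0,0,0.03],[0,0,0,0,0,0,0.045],[0,0,0,0,0,0,0.045],[0,0,0,0,0,-0.01,0.045],[0,0,0,0,0,-0.03,0.05],[0,0,0,-0.02,-0.01,-0.04,0.05],[0,0,0,-0.04,-0.02,-0.03,0.05],[0,0,0,-0.02,-0.02,0,0.05],[0,0,0,0,0,0,0.05],[0,0,0,0,0,0,0.05]]' 20
python3 - <<'E'
from h import *
s=env.sense();print(wh(s["tool_pos"]),s["wrist_force"],s["time"])
im=snap("wrist","w26")
crop(im,120,80,400,270,2.8,"pics/w26c.png")
E
```

```text
time: 46.35
tool_pos: [0.5478, 0.1653, 0.0431]
eef_rot: [[0.83, 0.558, 0.003], [0.558, -0.83, -0.001], [0.002, 0.003, -1.0]]
wrist_force: [4.4, -10.6, 5.5]
grip_width: 0.174
time: 47.35
tool_pos: [0.4551, 0.1643, 0.1508]
eef_rot: [[0.829, 0.559, 0.001], [0.559, -0.829, 0.0], [0.001, 0.0, -1.0]]
wrist_force: [-0.7, 0.4, -0.1]
grip_width: 0.567
[-0.07731117  0.03452325] [-0.67429416  0.37717689 -0.06493063] 47.35
```

View pics/w26c.png

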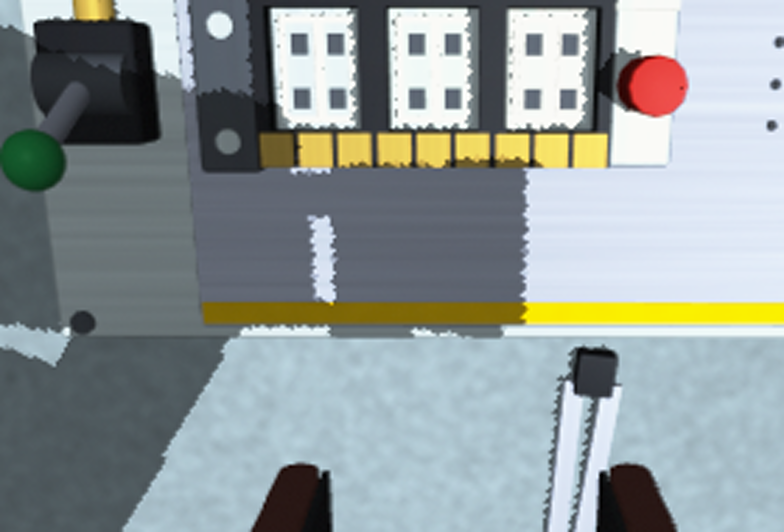

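```bash
python3 - <<'E'
from h import *
im=cv2.imread("pics/w26.png")[:,:,::-1]
crop(im,180,55,375,145,4.1,"pics/w26d.png")
E
```

```text
(no output)
```

View pics/w26d.png

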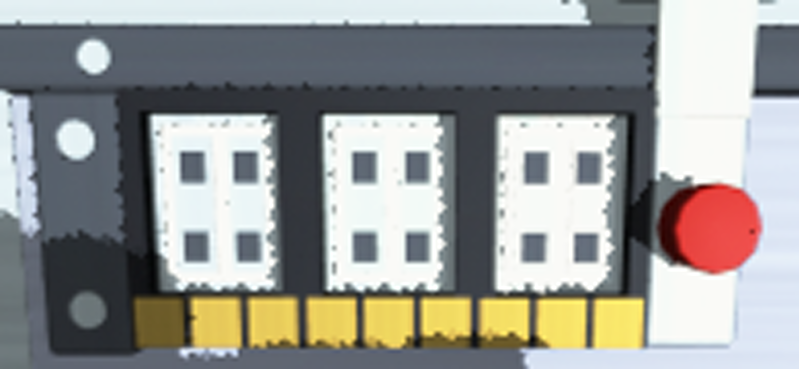

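```bash
python3 -m pendant '[[0,0,0,0.015,-0.022,0.02,0],[0,0,0,0.014,-0.022,0.03,0],[0,0,0,0,0,0,0],[0,0,0,0,0,0,0],[0,0,0,0,0,0,0],[0,0,0,0,0,0,0],[0,0,0,0,0,0,0]]' 20
python3 - <<'E'
from h import *
plan(*hw(-.042,.078),.025,33.8)
snap("wrist","w27")
E
```

```text
time: 48.1
tool_pos: [0.4552, 0.2162, 0.1009]
eef_rot: [[0.83, 0.557, 0.001], [0.557, -0.83, 0.001], [0.002, 0.0, -1.0]]
wrist_force: [-0.1, 0.3, -0.5]
grip_width: 0.002
t 48.10 now [0.4552 0.2162 0.1009] phi 33.86 tilt [0.0014 0.0006] grip 0.2 F [-0.1  0.3 -0.5]
rz 0.06; after it shift mm [ 6.6 -0.2 75.9] n>=1.5 q6 82
```

View pics/w27.png

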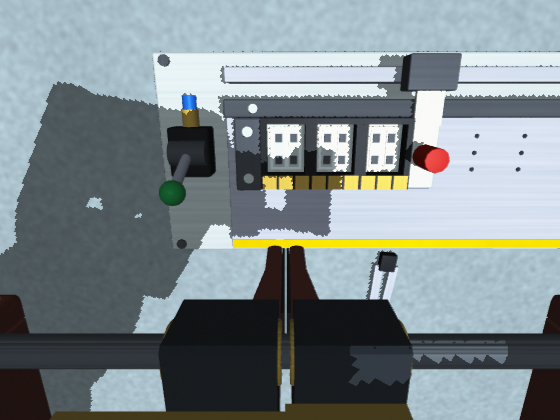

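```bash
python3 -m pendant '[[0,0,0,0.005,0.002,0.03,0],[0,0,0,0,0,0.03,0],[0,0,0,0,0,0.014,0],[0,0,0,0.004,0,0,0],[0,0,0,0.003,0,0,0],[0,0,0,0.002,0,0,0],[0,0,0,0.001,0,0,0],[0,0,0,0,0,0,0]]' 20
python3 - <<'E'
from h import *
s=env.sense();print(wh(s["tool_pos"]),s["wrist_force"],s["time"])
E
```

```text
time: 48.95
tool_pos: [0.4673, 0.2226, 0.027]
eef_rot: [[0.83, 0.558, -0.001], [0.558, -0.83, -0.001], [-0.002, 0.0, -1.0]]
wrist_force: [-3.1, -4.7, 2.9]
grip_width: 0.004
[-0.03489413  0.07636941] [-3.07246538 -4.68683707  2.86480667] 48.95
```

```bash
python3 -m pendant '[[0,0,0,-0.006,0,0,0],[0,0,0,-0.003,0.016,0,0],[0,0,0,0,0.016,0,0],[0,0,0,0.005,0,0,0],[0,0,0,0.003,0,0,0],[0,0,0,0.001,0,0,0],[0,0,0,0,0,0,0],[0,0,0,0,0,0,0]]' 20
python3 - <<'E'
from h import *
s=env.sense();print(wh(s["tool_pos"]),s["wrist_force"],s["time"])
E
python3 -m pendant '[[0,0,0,-0.006,0,0,0],[0,0,0,-0.003,0.017,0,0],[0,0,0,0,0.017,0,0],[0,0,0,0.005,0,0,0],[0,0,0,0.003,0,0,0],[0,0,0,0.001,0,0,0],[0,0,0,0,0,0,0],[0,0,0,0,0,0,0]]' 20
python3 - <<'E'
from h import *
s=env.sense();print(wh(s["tool_pos"]),s["wrist_force"],s["time"])
E
```

```text
time: 49.75
tool_pos: [0.4848, 0.1966, 0.0261]
eef_rot: [[0.83, 0.558, -0.002], [0.558, -0.83, -0.001], [-0.002, -0.0, -1.0]]
wrist_force: [-1.8, -5.4, 3.2]
grip_width: 0.005
[-0.03474451  0.04507602] [-1.82142365 -5.41703535  3.20821555] 49.75
time: 50.55
tool_pos: [0.5035, 0.1686, 0.0258]
eef_rot: [[0.829, 0.559, -0.002], [0.559, -0.829, -0.001], [-0.002, -0.0, -1.0]]
wrist_force: [-1.7, -5.4, 1.6]
grip_width: 0.004
[-0.03457629  0.01135426] [-1.6503413  -5.4129176   1.56212695] 50.55
```

```bash
python3 -m pendant '[[0,0,0,-0.01,0,0,0],[0,0,0,-0.01,0,-0.03,0],[0,0,0,-0.003,-0.02,-0.035,0],[0,0,0,0,-0.04,0,0],[0,0,0,0,-0.04,0,0],[0,0,0,0,-0.036,0,0],[0,0,0,0,0,0,0],[0,0,0,0,0,0,0]]' 20
python3 - <<'E'
from h import *
s=env.sense();print(wh(s["tool_pos"]),s["tool_pos"],s["wrist_force"],s["time"])
plan(*hw(-.058,.148),.048,33.8)
snap("wrist","w28")
E
```

```text
time: 51.35
tool_pos: [0.4091, 0.2693, 0.0911]
eef_rot: [[0.828, 0.56, 0.0], [0.56, -0.828, 0.0], [0.0, -0.0, -1.0]]
wrist_force: [0.7, -0.5, -0.8]
grip_width: 0.007
[-0.05762621  0.14748287] [0.40905792 0.26928113 0.09106823] [ 0.69379728 -0.46202058 -0.77280745] 51.35
t 51.35 now [0.4091 0.2693 0.0911] phi 34.06 tilt [0.0002 0.0002] grip 0.6 F [ 0.7 -0.5 -0.8]
rz 0.26; after it shift mm [-0.4 -0.5 43.1] n>=0.9 q6 90
```

View pics/w28.png

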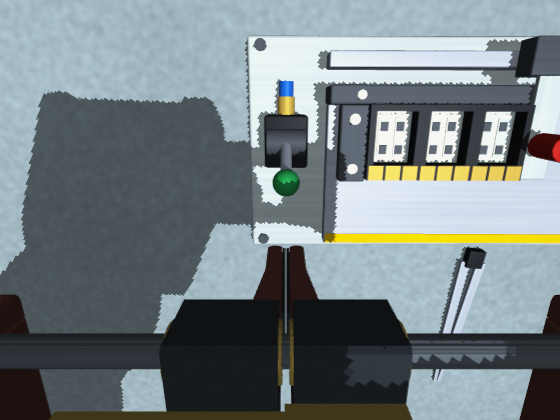

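```bash
python3 -m pendant '[[0,0,0,0,0,0.02,0],[0,0,0,0,0,0.02,0],[0,0,0,0,0,0.003,0],[0,0,0,0.01,0,0,0],[0,0,0,0.008,0,0,0],[0,0,0,0.006,0,0,0],[0,0,0,0.006,0,0,0],[0,0,0,0.006,0,0,0],[0,0,0,0.006,0,0,0],[0,0,0,0,0,0,0]]' 20
python3 - <<'E'
from h import *
s=env.sense();print(wh(s["tool_pos"]),s["tool_pos"],s["wrist_force"],s["time"])
snap("wrist","w29")
E
```

```text
time: 52.4
tool_pos: [0.4459, 0.2928, 0.0482]
eef_rot: [[0.83, 0.558, 0.002], [0.558, -0.83, 0.001], [0.002, 0.0, -1.0]]
wrist_force: [0.7, -0.4, 0.7]
grip_width: 0.004
[-0.0138814  0.1466888] [0.4459438  0.29281132 0.04823093] [ 0.67027285 -0.36999849  0.68072674] 52.4
```

View pics/w29.png

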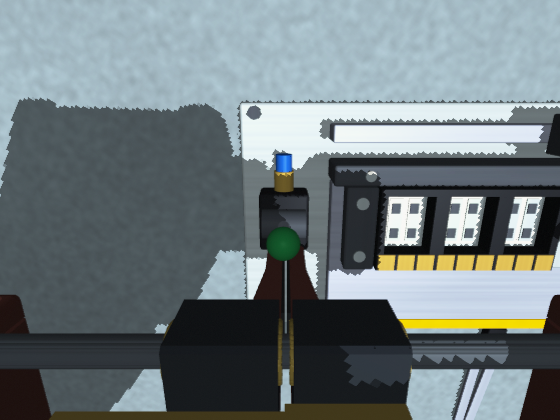

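Ball is moving ahead of the fingers (283,243). Continue to the end stop.

```bash
python3 -m pendant '[[0,0,0,0.006,0,0,0],[0,0,0,0.006,0,0,0],[0,0,0,0.003,0,0,0],[0,0,0,0.002,0,0,0],[0,0,0,0.001,0,0,0],[0,0,0,0,0,0,0]]' 20
python3 - <<'E'
from h import *
s=env.sense();print(wh(s["tool_pos"]),s["tool_pos"],s["wrist_force"],s["time"])
E
python3 -m pendant '[[0,0,0,0.001,0,0,0],[0,0,0,0.001,0,0,0],[0,0,0,0,0,0,0]]' 20
python3 - <<'E'
from h import *
s=env.sense();print(wh(s["tool_pos"]),s["tool_pos"],s["wrist_force"],s["time"])
snap("wrist","w30")
E
```

```text
time: 53.05
tool_pos: [0.4586, 0.3013, 0.0476]
eef_rot: [[0.83, 0.558, -0.002], [0.558, -0.83, -0.002], [-0.003, -0.0, -1.0]]
wrist_force: [-3.7, -0.9, 0.6]
grip_width: 0.003
[0.00133856 0.14679258] [0.45856719 0.30131474 0.04758607] [-3.73697681 -0.9127122   0.56749697] 53.05
time: 53.35
tool_pos: [0.4587, 0.3015, 0.0474]
eef_rot: [[0.83, 0.558, -0.005], [0.558, -0.83, -0.003], [-0.006, -0.0, -1.0]]
wrist_force: [-7.9, -4.3, 3.7]
grip_width: 0.006
[0.00158686 0.14685074] [0.45874191 0.30150051 0.0473833 ] [-7.86683957 -4.31682136  3.6796803 ] 53.35
```

View pics/w30.png

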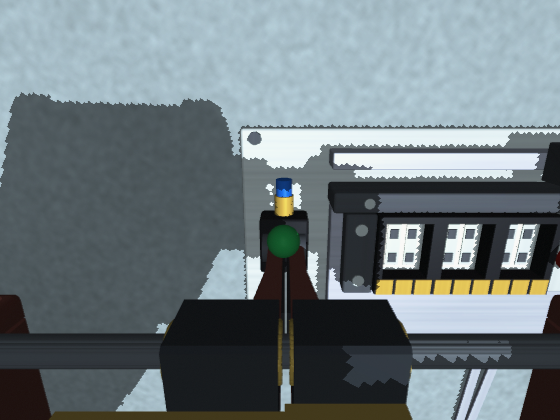

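```bash
python3 -m pendant '[[0,0,0,-0.01,0,0,0],[0,0,0,-0.03,0,0,0],[0,0,0,-0.04,0,-0.02,0],[0,0,0,-0.02,0,-0.04,0],[0,0,0,0,0,-0.04,0],[0,0,0,0,0.04,-0.04,0],[0,0,0,0,0.04,0,0],[0,0,0,0,0,0,0],[0,0,0,0,0,0,0]]' 20
python3 - <<'E'
from h import *
s=env.sense();print(wh(s["tool_pos"]),s["tool_pos"],s["wrist_force"],s["time"])
im=snap("wrist","w31")
crop(im,170,0,470,200,2.6,"pics/w31c.png")
im=snap("scene","s31");crop(im,240,120,420,260,4.2,"pics/s31c.png")
im=snap("top","t31")
E
```

```text
time: 54.3
tool_pos: [0.421, 0.1845, 0.1837]
eef_rot: [[0.831, 0.556, 0.002], [0.556, -0.831, 0.001], [0.002, 0.0, -1.0]]
wrist_force: [-0.8, -0.0, 0.2]
grip_width: 0.001
[-0.0946068   0.07022759] [0.42097065 0.18446351 0.18374459] [-0.77500996 -0.00267069  0.21672022] 54.3
```

View pics/w31.png

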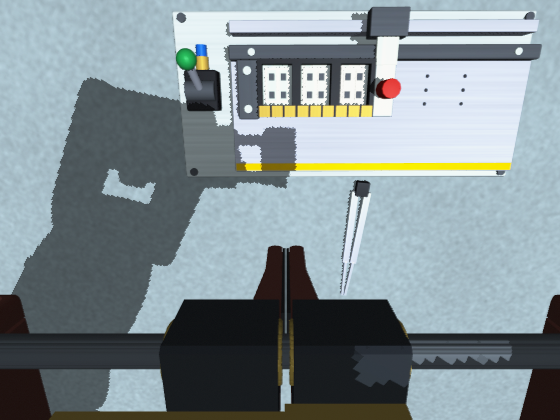

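View pics/s31c.png

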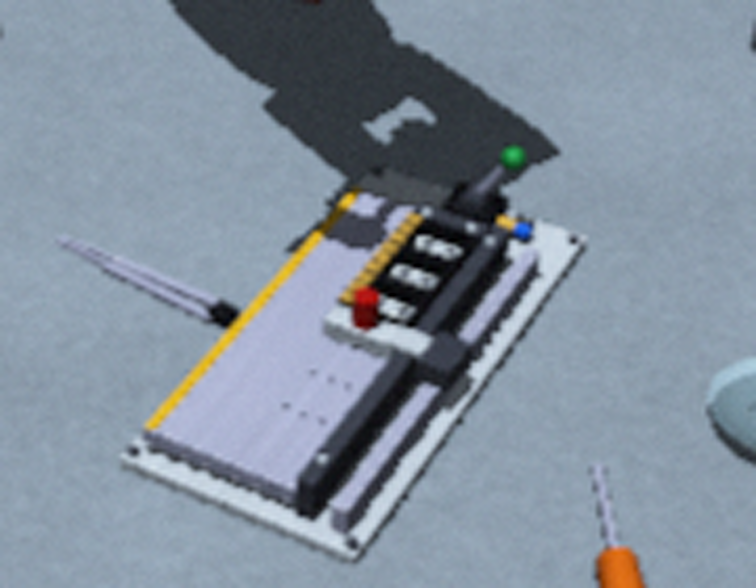

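View pics/t31.png

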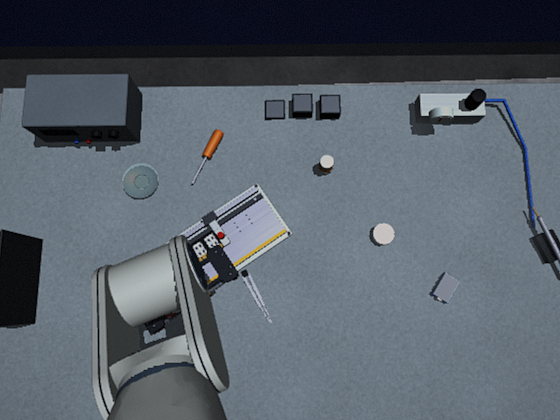

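```bash
python3 - <<'E'
from h import *
im=cv2.imread("pics/w31.png")[:,:,::-1]
crop(im,165,0,415,130,3.2,"pics/w31d.png")
P=load("w31");print(wh(back(P,186,59,.072)),wh(back(P,391,88.5,.062)))
E
```

```text
[0.02115058 0.14906223] [ 0.00037715 -0.01617567]
```

View pics/w31d.png

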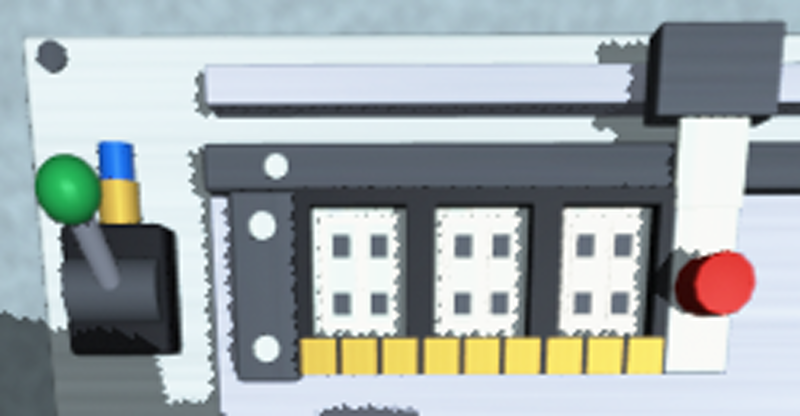

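View pics/s31.png

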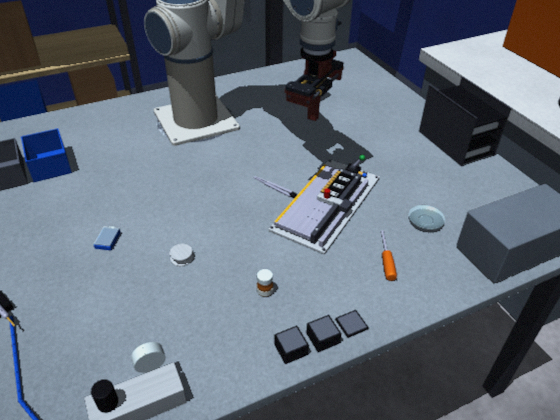

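Ball at holder x ≈ +21 mm (expected +20.7 for fully on), knob at −16 mm (row clamped), nothing else on the bench moved. Handing in.

```bash
python3 -c "
from workcell import env
print(env.finish_job())"
```

```text
the job is handed in; nothing more can be done
None
```

The job is handed in at about 54 s of the 210 s allowed; `finish_job()` gives no verdict. All three modules on the bench are in the workholder, right way up, in one row. Their tabs face the yellow stripe, their plain ends are against the fence, and the jaw is closed on the last one. I flipped the vacuum lever last, after the row was clamped.

**Last checks**
- **Fence:** a light push of about 6 N on each tab end met a solid stop along one straight line, within 0.2 mm of the fence.
- **Row and clamp:** the pictures show the tab ends in line and no gaps. The jaw knob sits 16 mm to the -y side of the holder's origin, which is what three butted modules need. The jaw pushed back with about 25 N before I eased off and let go.
- **Lever:** it hit a hard stop, and its ball measured about 21 mm to the fence side, where 20.7 mm means fully on.
- **Other items:** none of them had visibly moved in the top and scene pictures.

**What disagreed or went wrong**
- **Fingertips:** they sit about 14 mm behind the TCP, not 8 mm ahead as stated. Because of that, my first grab at the jaw knob closed above it and moved nothing; I lowered the tool and the second grab worked.
- **Placing M2 and M3:** friction on the plate stopped both short of the fence. I freed M3 by lifting slightly and pushing it in while still gripped, then pushed on the tab ends of all three to make sure they were home.
- **Holder angle:** my camera estimate was about 0.3° off, which showed up in the fence pushes.

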